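Clamp a row of stock packs for strapping and scan them in

ROBOT

A 7-joint arm with a two-finger parallel gripper is mounted at the origin on the work surface. World frame = base frame: x ahead of the robot, y to its left, z up, the work surface at z = 0. Lengths are in m, angles in degrees, forces in N, time in s.
With the tool pointing down it reaches from about 0.4 to 0.875 m from the base axis. Payload 6.5 kg.
Tool frame: the origin (TCP) lies on the centre line of the jaws, within the pads' length; the fingertips stand arm.finger_overhang ahead of it and the grasp point (between the pads) lies 3 mm ahead of it (arm.finger_overhang is the distance from the TCP to the fingertips, in m); z points along the fingers, y is the direction in which the jaws open and shut (so a half turn about z gives the same grasp; the last joint's range is limited). The gripper opens to 88 mm and grips with 3 to 60 N. Pads are 18 mm wide; open, the fingers measure 123 mm over their backs; the gripper's body (75 mm by 187 mm) begins 45 mm behind the grasp point.
Start: joints at [67.769, 30.733, -0.252, 88.115, 0.149, 61.152, -4.079], TCP at [0.206, -0.617, 0.261] pointing down, gripper open.
Joint ranges: [-154.64, 154.64], [-21.42, 123.67], [-72.66, 72.17], [13.99, 137.28], [-74.86, 254.86], [10.95, 109.41], [-158.01, 158.01]. Speed limits (degrees/s): [136.94, 136.94, 180, 180, 180, 180, 180].

INTERFACE

Orientations are given as [roll, pitch, yaw] about the fixed x, y, z axes, in that order (R = Rz(yaw) Ry(pitch) Rx(roll)).
In Python, from cell import arm gives the robot as it stands.
- The arm moves only by the tool send_rows, never from a script. Its argument "motion" is a list of rows, each a list of 2 entries, a list of its own where there are three numbers: the shift along the world's x, y, z in m, then the turn, a rotation vector about the world's x, y, z in rad. In form: [[[dx, dy, dz], [rx, ry, rz]], ...]. A call has exactly 5 rows; each row is the pose to reach, as a shift and turn from the pose commanded when the call began; what a row does not reach only later rows make up. A row lasts 1/12 s, in which the tool goes at most 41.7 mm and 7.16 degrees, less where a joint would pass 70% of its speed; a pose out of reach is approached as far as the arm can. A call with a gripper value outside its range is refused whole. "jaw" is the finger opening in m, from 0 to 0.0881, set as the call begins (left out, the last holds). The fingers move at their own pace and stop on an object; "squeeze" is the grip in N (left out, the last holds). Time passes only in rows, so rows that repeat a pose let the fingers close, or fill a call up. It gives the time, the measured TCP pose, the force and the opening at its end, in the units of the state.
- arm.state(): the state, without advancing time (a new reading comes with each control period).
- arm.get_image(name): name is "scene" or "top"; returns the picture (480x640x3 uint8, red, green, blue); there is no depth.
- arm.calibration(name): a dict with "vfov" (degrees; the focal length in pixels is half the picture's height over the tangent of half this angle, whatever the lens; pixels are square), "cx", "cy" (the principal point, pixels), "k1" (the pictures are not rectified: a ray, as slopes to the right and down, at radius r is drawn at 1 + k1 r^2 times it, then the intrinsics apply), "R" (3x3) and "t" (3): a world point X has camera coordinates R X + t. Camera axes: x right, y down, z forward; pixel columns grow to the right and rows downward; lengths in m; the calibration is good to about 2 mm. A picture is of the moment at which its call begins. calibration takes no time and is no camera call.
- arm.close_job(): hands the job in, once; it reports no verdict.
The state is a dict: "clock": time; "joint_positions": joint angles; "dq": joint speeds; "joint_torque": joint torques, N m; "position": TCP position; "eef_rot": TCP orientation; "force": force on the tool from outside, world axes, zero at the start; "moment": the same for the moment, N m; "opening": opening from 0.0 (shut) to 1.0 (fully open).
Only numpy, scipy, OpenCV 4.12 (cv2) and the standard library are available. Lean on these libraries where they do the work, as an engineer would, in place of code of your own. Each camera call takes 0.05 s, during which the arm holds its last target.

TASK

Book in the delivery at this storeroom bench: stand every pack on the bench (two or three cartons and tubs) upright in one row in the clamp's channel, then crank the jaw closed until the row is firmly gripped between both jaws with the sprung pad pushed most of the way in. Then pick up the hand scanner and aim it at the bar-code label on top of each pack in turn, from the tallest to the lowest, with the window about 11 cm from the label, its beam on the middle of the label and at a slant of no more than about 45 degrees, holding it steady there for a good second (say a second and a half). Finally lay the scanner back on its rest the way it lay, leave the row clamped, and do not disturb the canister, the bottle or the roll of bags.

Things in the scene. Friction and masses are not known exactly. Their poses are not given: they have to be found in the camera images.
- clamp: Row clamp fixed to the bench. Origin: bench level, midway between the open jaws. Bed top 12 mm above bench, running along its y. Channel 84 mm wide (x -42 to 42) with 6 mm thick rails 10 mm above the bed. Stop jaw face at y = +125 mm, sprung pad face at y = -125 mm while open; jaws 70 mm high. Grey gearbox carrying the crank: 96 mm high, x -100 to 0, y -280 to -190 mm.
- stop_jaw: The fixed jaw, part of the clamp (same origin and axes as the clamp); its rubber face looks towards the clamp's -y, at clamp y = +125 mm.
- crank (a joint): Crank angle, rad, 0 = fully open (as at the start), up to 25. Grows clockwise seen from above and closes the jaw, 50 mm a turn. Stiff (0.3 N m, about 5.5 N at the knob), stays where left. At angle a the knob lies from the crank axis by 55 mm x (-sin a, -cos a) along the clamp's x, y.
- jaw (a joint): Travel of the sliding jaw towards the stop jaw, m, 0 = fully open, geared to the crank.
- pad (a joint): How far the sprung rubber pad on the sliding jaw is pushed in, m: 0 = free, 0.008 = fully in; 3 N per mm. Pad face at clamp y = -125 mm + jaw travel - this value.
- crank_axis (a point): Point on the crank's vertical axis at the height of the middle of the knob, 144 mm above the bench; fixed in the clamp at (-50, -225, 144) mm.
- knob_mid (a point): Middle of the crank's black upright knob, 24 mm diameter, from 113 to 171 mm above the bench; the knob spins freely about its own vertical axis. 55 mm from the crank axis. The steel crank arm is just below it.
- scanner_mid (a point): Hand scanner, centre of its level black grip: 36 mm wide, 34 mm high, from 80 mm behind to 50 mm ahead of this point along its x, 0.13 kg, balanced about this point. Ahead, the grey head slants 45 degrees forward and down (44 mm wide, reaching x = 91 mm and 32 mm below this point). x forward, z up. Starts lying level on its rest, head over the rest's front edge.
- window (a point): Middle of the scanner's window, at (79.7, 0, -21.7) mm from scanner_mid in scanner axes. Its own x axis is the beam: out of the window, 45 degrees forward and down when the scanner is level; y across the scanner.
- rest_top (a point): Top of the fixed scanner rest, 40 mm above the bench: a grey block with rubber top, 88 mm long (its x from -76 to +12 mm of this point), 30 mm wide, on a 6 mm thick foot plate 85 mm wide. The scanner's centre starts 17 mm above this point, with nearly the same yaw.
- canister: Bystander: yellow canister 100 x 130 mm, 190 mm high, origin centre of underside.
- bottle: Bystander: blue bottle 72 mm diameter, 165 mm high, origin centre of underside.
- bag_roll: Bystander: black roll of bags 220 mm long, 54 mm thick, lying along y, origin centre of underside.
- tall_carton_mid (a point): One of four kinds of stock pack, of which two or three are present (None when absent). Centre (half-way up) of the tall carton: brown cardboard carton 62 x 58 mm (its x, y) and 130 mm high, 0.30 kg. Weighted low, starts standing on the bench.
- tall_carton_label (a point): Bar-code label (48 x 40 mm, white with bars) in the middle of the top of the tall carton, 65 mm above its centre; z up out of the label.
- tall_tub_mid (a point): One of four kinds of stock pack, of which two or three are present (None when absent). Centre (half-way up) of the tall tub: white round tub, 62 mm diameter, 108 mm high, 0.28 kg. Weighted low, starts standing on the bench.
- tall_tub_label (a point): Bar-code label (48 x 40 mm, white with bars) in the middle of the top of the tall tub, 54 mm above its centre; z up out of the label.
- low_carton_mid (a point): One of four kinds of stock pack, of which two or three are present (None when absent). Centre (half-way up) of the low carton: brown cardboard carton 62 x 66 mm (its x, y) and 86 mm high, 0.25 kg. Weighted low, starts standing on the bench.
- low_carton_label (a point): Bar-code label (48 x 40 mm, white with bars) in the middle of the top of the low carton, 43 mm above its centre; z up out of the label.
- squat_tub_mid (a point): One of four kinds of stock pack, of which two or three are present (None when absent). Centre (half-way up) of the squat tub: white round tub, 62 mm diameter, 66 mm high, 0.22 kg. Weighted low, starts standing on the bench.
- squat_tub_label (a point): Bar-code label (48 x 40 mm, white with bars) in the middle of the top of the squat tub, 33 mm above its centre; z up out of the label.
Not all that is in view belongs to the job. Leave any red or turquoise look-alike of the part that bears tall_carton_mid alone.

How it is judged:
By the outcome, as a careful person would: the job done as asked, in the order asked, and still so for the second after the job is handed in, with the robot touching nothing.
Of tall_carton, tall_tub, low_carton, squat_tub only 2 to 3 are there at a start; the rules pass over those that are not, and their reading is None.
At some moment in a run one of low_carton, squat_tub may be knocked a few centimetres aside while the robot is not near it.
It also fails if it takes over 210 s, if anything falls off the work surface, if the arm or the gripper's body presses on something with over 40 N, if the wrist force passes 120 N, or if a joint passes its speed limit or range.

## Working session

There is one attempt and no reset: what is moved stays moved. The work goes in short steps, Python scripts to look and compute and a tool call to move; the robot and the scene stay as the last step left them, time stands still between calls to the robot, and variables do not carry over. Pictures are saved under pics/ and viewed, and the job is handed in when it is done.

Besides the shell and the picture viewer there is one more tool, called after ">>>" as name(argument=value, ...), one argument or row to a line, values as JSON. send_rows: Moves the arm, as the interface text tells. Its arguments: {"type":"object","properties":{"motion":{"type":"array","items":{"type":"array"}},"jaw":{"type":"number"},"squeeze":{"type":"number"}},"required":["motion"]}

```bash
ls; mkdir -p pics
python3 - <<'E'
from cell import arm
import cv2
print(arm.state()); 
try: print(arm.finger_overhang)
except Exception as e: print(e)
for n in("scene","top"):
    print(n,arm.calibration(n))
    cv2.imwrite(f"pics/{n}0.png",arm.get_image(n)[:,:,::-1])
E
```

```text
pics
{'clock': 0.0, 'joint_positions': array([67.76988361, 30.77604941, -0.25487612, 88.16950768,  0.15032306,
       61.15161257, -4.08155468]), 'dq': array([ 0.02322265, -0.00871543, -0.04807776,  0.05428753, -0.01828966,
       -0.07909162, -0.023886  ]), 'joint_torque': array([ 1.20675712e-03, -5.70983899e+01,  9.90215912e-01, -2.51608121e+01,
       -5.64144237e-02,  1.78213301e-02,  1.68319639e-04]), 'position': array([ 0.2053791 , -0.61610357,  0.25986343]), 'eef_rot': array([-1.79903488e+02,  8.01916314e-03,  1.84403033e+01]), 'force': array([ 0.276305  , -0.19634362, -0.3962228 ]), 'moment': array([-0.02180046, -0.02105258, -0.0165117 ]), 'opening': 0.9967065829822794}
0.022
scene {'vfov': 55.09813262878674, 'cx': 323.7078532110881, 'cy': 238.82615372999922, 'k1': -0.025259539062682787, 'R': array([[-6.51491017e-01,  7.58656173e-01, -5.15956885e-04],
       [ 4.91738634e-01,  4.21759247e-01, -7.61782288e-01],
       [-5.77713225e-01, -4.96548033e-01, -6.47832910e-01]]), 't': array([ 0.32918578, -0.20980802,  1.33708017])}
top {'vfov': 52.69519060596918, 'cx': 316.13112530538433, 'cy': 243.57857879986284, 'k1': -0.11366475087490505, 'R': array([[-0.00524495, -0.9999828 ,  0.00262367],
       [-0.99881002,  0.00511155, -0.04850163],
       [ 0.04848738, -0.00287493, -0.99881966]]), 't': array([0.05670655, 0.56833681, 1.26807612])}
```

View pics/scene0.png

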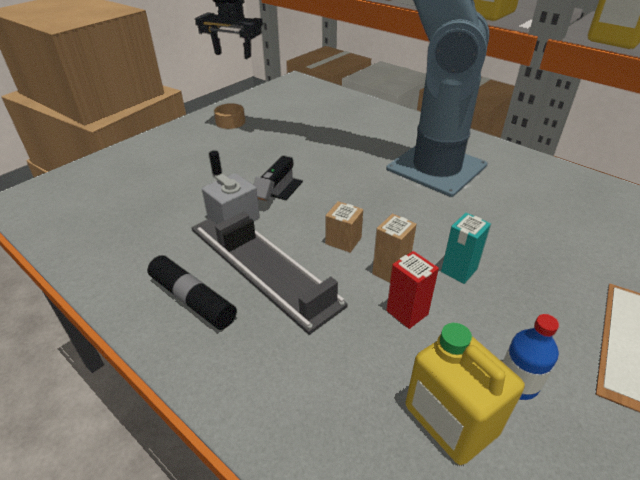

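View pics/top0.png

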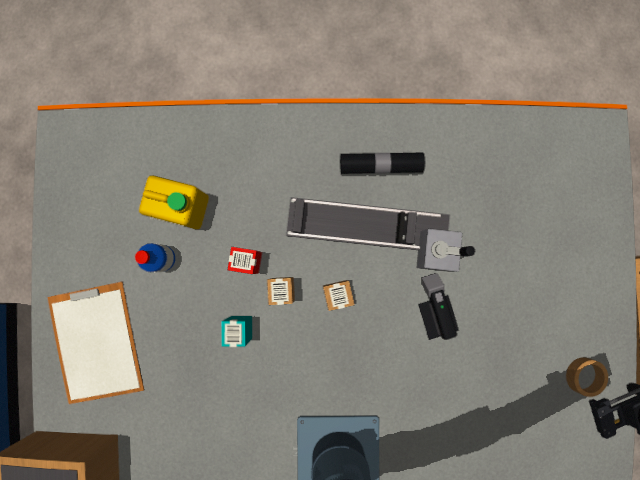

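```bash
cat > h.py <<'E'
import numpy as np, cv2
from cell import arm
from scipy.spatial.transform import Rotation as Ro
def K(c):
    f=240/np.tan(np.radians(c['vfov']/2)); return f
def proj(n,X):
    c=arm.calibration(n); p=np.atleast_2d(X)@np.array(c['R']).T+c['t']
    s=p[:,:2]/p[:,2:]; r2=(s**2).sum(1,keepdims=True); s=s*(1+c['k1']*r2)
    return s*K(c)+[c['cx'],c['cy']]
def unproj(n,uv,z):
    c=arm.calibration(n); d=(np.atleast_2d(uv)-[c['cx'],c['cy']])/K(c); s=d.copy()
    for _ in range(20): s=d/(1+c['k1']*(s**2).sum(1,keepdims=True))
    R=np.array(c['R']); o=-R.T@c['t']; w=np.c_[s,np.ones(len(s))]@R
    k=(z-o[2])/w[:,2]; return o+w*k[:,None]
def crop(n,x,y,w,h,k,name,img=None):
    im=arm.get_image(n) if img is None else img
    cv2.imwrite('pics/'+name,cv2.resize(im[y:y+h,x:x+w,::-1],None,fx=k,fy=k,interpolation=cv2.INTER_CUBIC))
E
python3 - <<'E'
import cv2
from h import *
t=cv2.imread('pics/top0.png')[:,:,::-1]; s=cv2.imread('pics/scene0.png')[:,:,::-1]
crop('',270,180,220,165,3.6,'t1.png',t)
crop('',220,240,150,100,5,'t2.png',t)
crop('',310,190,120,100,6,'s1.png',s)
crop('',180,140,180,135,4.4,'s2.png',s)
crop('',400,260,80,90,6.6,'t3.png',t)
E
```

```text
(no output)
```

View pics/t1.png

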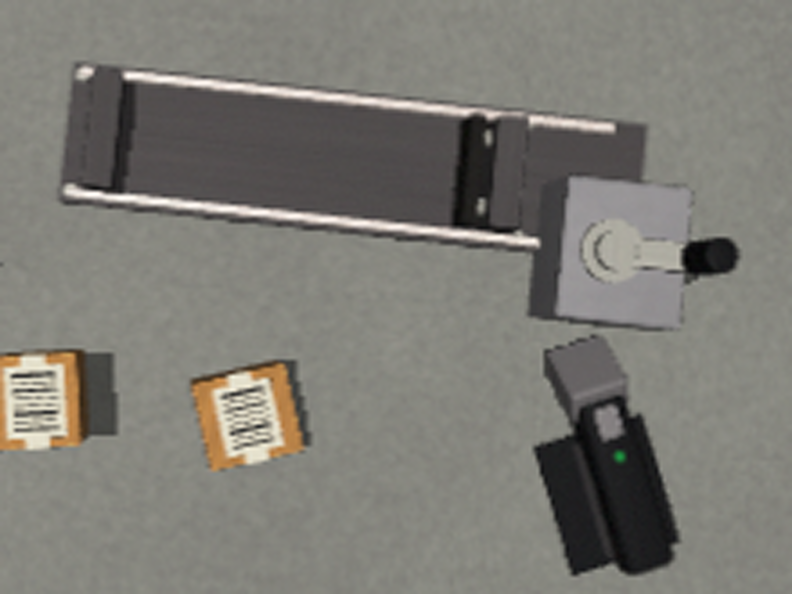

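View pics/t2.png

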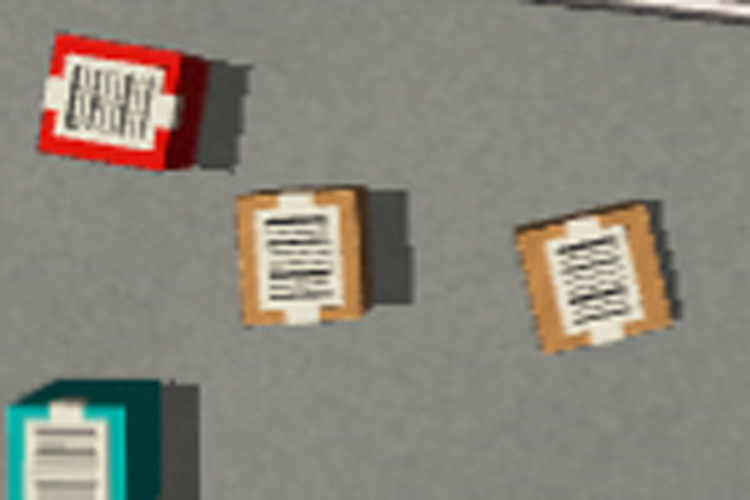

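View pics/s1.png

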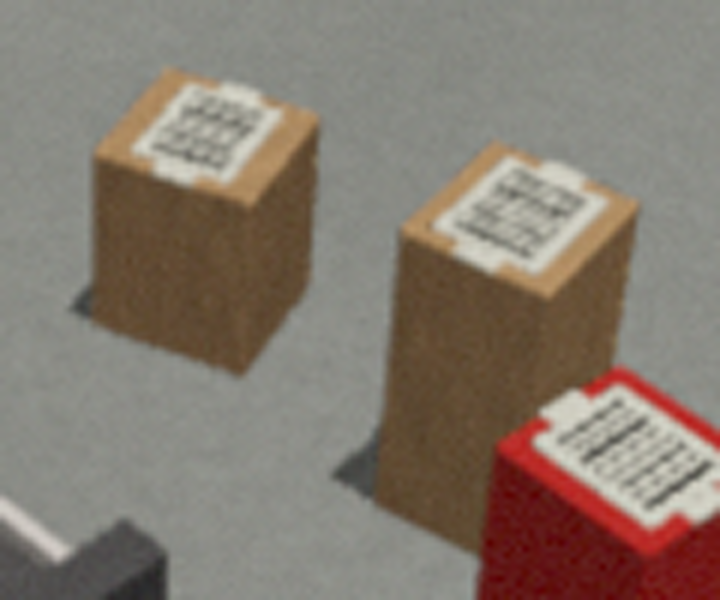

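View pics/s2.png

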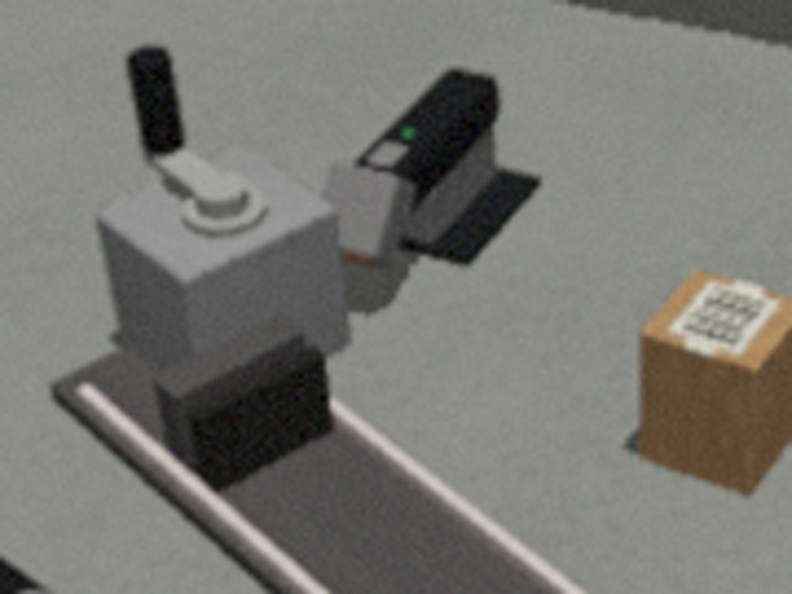

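View pics/t3.png

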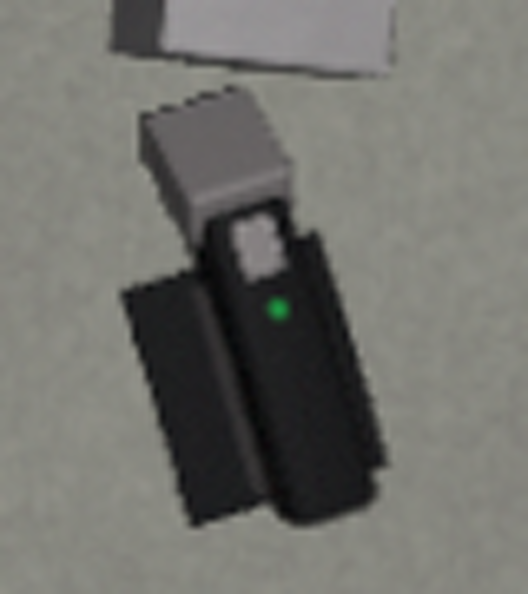

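```bash
cat > fit.py <<'E'
from h import *
from scipy.optimize import least_squares
def fit(local,obs,x0,cams):
    """local Nx3, obs Nx2, cams list of names: yaw pose at z=0"""
    local=np.array(local,float);obs=np.array(obs,float);cams=np.array(cams)
    def P(p):
        c,s=np.cos(p[2]),np.sin(p[2]); return local@np.array([[c,s,0],[-s,c,0],[0,0,1]])+[p[0],p[1],0]
    def r(p):
        W=P(p);o=np.zeros_like(obs)
        for n in set(cams): m=cams==n;o[m]=proj(n,W[m])-obs[m]
        return o.ravel()
    q=least_squares(r,x0,loss='soft_l1'); print('pose',q.x[:2].round(4),'yaw',np.degrees(q.x[2]).round(2)); print(r(q.x).reshape(-1,2).round(1).tolist()); return q.x
E
python3 - <<'E'
from fit import *
T2=lambda a:np.array(a)/5+[220,240]; T1=lambda a:np.array(a)/3.6+[270,180]; S1=lambda a:np.array(a)/6+[310,190]; S2=lambda a:np.array(a)/4.4+[180,140];T3=lambda a:np.array(a)/6.6+[400,260]
# img corners order: UL,UR,LR,LL = (+x,+y),(+x,-y),(-x,-y),(-x,+y)
def box(a,b,z): return [[a,b,z],[a,-b,z],[-a,-b,z],[-a,b,z]]
# scene order: view from +x+y side; camera u ~ -x+y ; 
print('tall')
tt=T2([(236,196),(357,187),(365,318),(245,326)])
fit(box(.031,.029,.13),tt,[.45,.1,0],['top']*4)
# scene corners: left=(+x,-y), bottom(near)=(+x,+y), right=(-x,+y), top=(-x,-y)
def sb(a,b,z): return [[a,-b,z],[a,b,z],[-a,b,z],[-a,-b,z]]
ts=S1([(402,232),(548,298),(637,208),(495,143)])
fit(sb(.031,.029,.13),ts,[.45,.1,0],['scene']*4)
fit(box(.031,.029,.13)+sb(.031,.029,.13),np.r_[tt,ts],[.45,.1,0],['top']*4+['scene']*4)
print('low')
lt=T2([(516,228),(643,204),(672,324),(547,353)]); ls=S1([(95,155),(247,207),(319,122),(168,70)])
fit(box(.031,.033,.086),lt,[.45,0,0.2],['top']*4)
fit(box(.031,.033,.086)+sb(.031,.033,.086),np.r_[lt,ls],[.45,0,.2],['top']*4+['scene']*4)
print('clamp')
fit([[0,-.19,.096],[0,-.28,.096],[-.1,-.28,.096],[-.1,-.19,.096],[-.05,-.28,.171],[-.05,-.225,.11]],T1([(568,176),(692,190),(682,328),(556,316),(718,255),(608,250)]),[.6,-.05,0],['top']*6)
# scene gearbox top: left=(+x,-y): here corner (0,-.28)->left ; near (0,-.19); right (-.1,-.19); 
fit([[0,-.28,.096],[0,-.19,.096],[-.1,-.19,.096],[0,.125,.07],[-.05,-.28,.171]],np.r_[S2([(98,218),(185,280),(345,210)]),[[301,302]],S2([(148,50)])],[.6,-.05,0],['scene']*5)
print('bed end', unproj('top',T1([(78,62),(62,200),(647,124)]),.012).round(4).tolist())
print('stop face', unproj('top',T1([(122,68),(108,190)]),.07).round(4).tolist())
print('scanner', unproj('top',T3([(278,308),(260,247),(290,522),(375,500),(200,240),(292,205)]),.074).round(4).tolist())
print('plate', unproj('top',T3([(122,290),(193,525),(383,465),(320,232)]),.006).round(4).tolist())
E
```

```text
tall
pose [0.4488 0.141 ] yaw 3.67
[[0.0, 0.1], [-0.1, 0.2], [0.1, -0.1], [-0.0, -0.1]]
pose [0.4519 0.1467] yaw 2.95
[[-0.9, -0.1], [0.1, 0.5], [1.0, -0.3], [-0.2, -0.2]]
pose [0.4493 0.1435] yaw 3.53
[[-1.0, -0.2], [-1.1, 0.0], [-1.0, -0.3], [-1.2, -0.3], [-1.4, -1.2], [-0.3, -0.9], [0.3, -1.7], [-0.9, -1.4]]
low
pose [ 0.4356 -0.0019] yaw 12.37
[[0.0, 0.6], [0.5, -0.4], [0.2, -0.1], [-0.7, -0.0]]
pose [4.36e-01 4.00e-04] yaw 11.64
[[-0.8, 0.3], [-0.3, -0.5], [-0.9, -0.1], [-1.9, -0.3], [-1.5, -1.1], [-0.1, -0.8], [0.1, -1.6], [-0.6, -1.2]]
clamp
pose [ 0.6205 -0.034 ] yaw -5.86
[[-0.7, -0.5], [0.1, -0.8], [-0.4, 0.6], [-0.8, 0.6], [0.8, -0.0], [1.7, 0.0]]
pose [ 0.6486 -0.0323] yaw -12.16
[[0.0, -2.3], [-2.0, 1.5], [-0.0, 2.1], [-0.0, -5.9], [3.0, 1.4]]
bed end [[0.6927, 0.1183, 0.012], [0.5904, 0.1303, 0.012], [0.6451, -0.3051, 0.012]]
stop face [[0.6798, 0.0845, 0.07], [0.5935, 0.0946, 0.07]]
scanner [[0.4042, -0.2641, 0.074], [0.4276, -0.2573, 0.074], [0.3221, -0.2682, 0.074], [0.3299, -0.3014, 0.074], [0.4306, -0.234, 0.074], [0.4436, -0.27, 0.074]]
plate [[0.4066, -0.2182, 0.006], [0.3113, -0.2465, 0.006], [0.3342, -0.3249, 0.006], [0.429, -0.2997, 0.006]]
```

Run:
```python
from fit import *
T1=lambda a:np.array(a)/3.6+[270,180]
r=unproj('top',T1([(130,77),(300,95),(615,128)]),.022);l=unproj('top',T1([(68,192),(300,217),(540,243)]),.022)
for a in(r,l):
    d=a[2]-a[0]; print(a.round(4).tolist(), np.degrees(np.arctan2(-d[0],d[1])))
t=cv2.imread('pics/top0.png'); s=cv2.imread('pics/scene0.png')
t=cv2.resize(t,None,fx=4,fy=4,interpolation=cv2.INTER_CUBIC);s=cv2.resize(s,None,fx=4,fy=4,interpolation=cv2.INTER_CUBIC)
def tr(p,L):
    c,q=np.cos(p[2]),np.sin(p[2]); return np.array(L)@np.array([[c,q,0],[-q,c,0],[0,0,1]])+[p[0],p[1],0]
p=(.6215,-.034,np.radians(-6.1))
for L in ([[-.042,-.18,.022],[-.042,.125,.022]],[[.042,-.18,.022],[.042,.125,.022]],[[-.042,.125,.07],[.042,.125,.07]],[[-.042,.125,.012],[.042,.125,.012]],[[0,-.19,.096],[0,-.28,.096],[-.1,-.28,.096],[-.1,-.19,.096],[0,-.19,.096]],[[-.05,-.28,.113],[-.05,-.28,.171]],[[-.05,-.225,.1],[-.05,-.225,.113]],[[-.042,-.125,.07],[.042,-.125,.07]]):
    W=tr(p,L)
    for n,im in(('top',t),('scene',s)): cv2.polylines(im,[np.int32(proj(n,W)*4+1.5)],False,(0,255,0),1)
cv2.imwrite('pics/ov_t.png',t[720:1320,1100:1900]);cv2.imwrite('pics/ov_s.png',s[560:1330:1,740:1400])
```

```text
[[0.6799, 0.0797, 0.022], [0.6661, -0.045, 0.022], [0.6411, -0.2781, 0.022]] 173.80896540970792
[[0.5956, 0.1253, 0.022], [0.5764, -0.0441, 0.022], [0.5564, -0.2206, 0.022]] 173.54576192602696
```

View pics/ov_t.png

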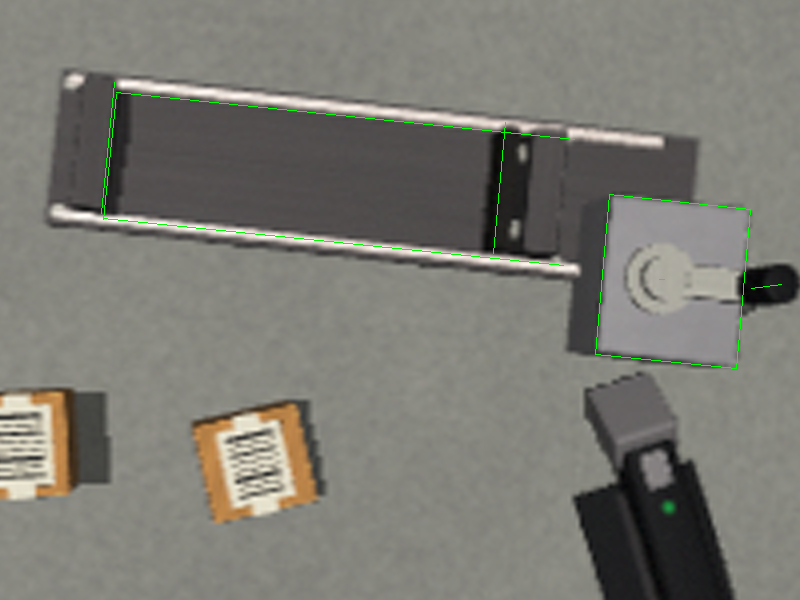

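View pics/ov_s.png

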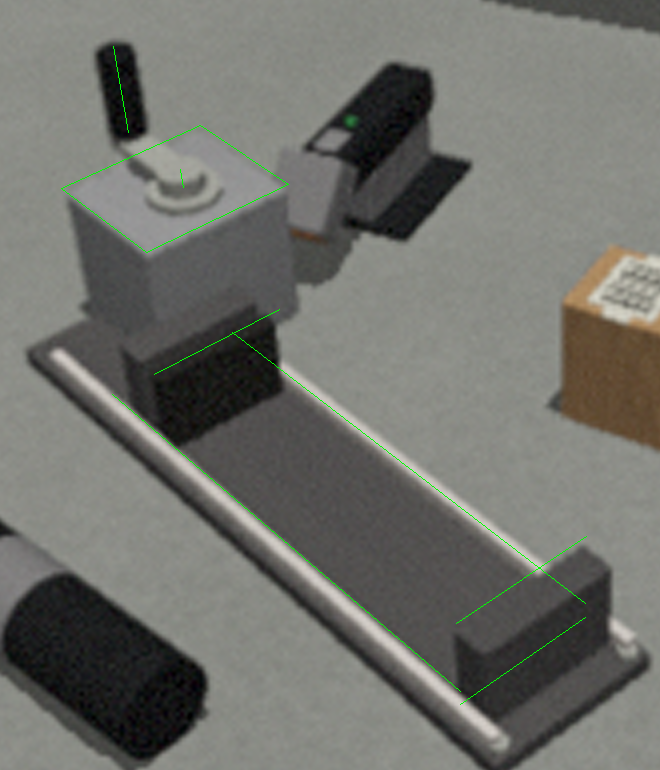

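>>> send_rows(
  motion=[
    [[0.013, 0.035, 0], [0, 0, 0.085]],
    [[0.026, 0.07, 0], [0, 0, 0.17]],
    [[0.039, 0.105, 0], [0, 0, 0.255]],
    [[0.052, 0.14, 0], [0, 0, 0.34]],
    [[0.065, 0.175, 0], [0, 0, 0.425]],
  ],
  jaw=0.088,
  squeeze=20,
)

```text
clock: 0.52
position: [0.2707, -0.4397, 0.2604]
eef_rot: [-180.0, 0.0, 43.0]
force: [1.5, 0.9, 0.3]
opening: 1.002
```

>>> send_rows(
  motion=[
    [[0.013, 0.035, 0], [0, 0, 0.085]],
    [[0.026, 0.07, 0], [0, 0, 0.17]],
    [[0.039, 0.105, 0], [0, 0, 0.255]],
    [[0.052, 0.14, 0], [0, 0, 0.34]],
    [[0.065, 0.175, 0], [0, 0, 0.425]],
  ],
)

```text
clock: 0.93
position: [0.3356, -0.2648, 0.2606]
eef_rot: [-180.0, 0.0, 67.4]
force: [1.1, 0.0, 0.0]
opening: 1.0
```

>>> send_rows(
  motion=[
    [[0.013, 0.035, 0], [0, 0, 0.085]],
    [[0.026, 0.07, 0], [0, 0, 0.17]],
    [[0.039, 0.105, 0], [0, 0, 0.255]],
    [[0.052, 0.14, 0], [0, 0, 0.34]],
    [[0.065, 0.175, 0], [0, 0, 0.425]],
  ],
)

```text
clock: 1.35
position: [0.4006, -0.0899, 0.2608]
eef_rot: [180.0, 0.0, 91.7]
force: [0.1, 0.1, -0.1]
opening: 0.996
```

>>> send_rows(
  motion=[
    [[0.009, 0.022, -0.01], [0, 0, 0.045]],
    [[0.018, 0.044, -0.02], [0, 0, 0.09]],
    [[0.027, 0.066, -0.03], [0, 0, 0.135]],
    [[0.0364, 0.091, -0.04], [0, 0, 0.178]],
    [[0.0364, 0.091, -0.04], [0, 0, 0.178]],
  ],
)

```text
clock: 1.77
position: [0.4374, 0.0041, 0.2195]
eef_rot: [-180.0, -0.2, 102.2]
force: [-0.1, 1.0, -0.1]
opening: 0.999
```

Run:
```python
from h import *
crop('scene',250,120,200,190,4,'s3.png')
crop('top',240,220,160,120,5,'t4.png')
```

```text
(no output)
```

View pics/s3.png

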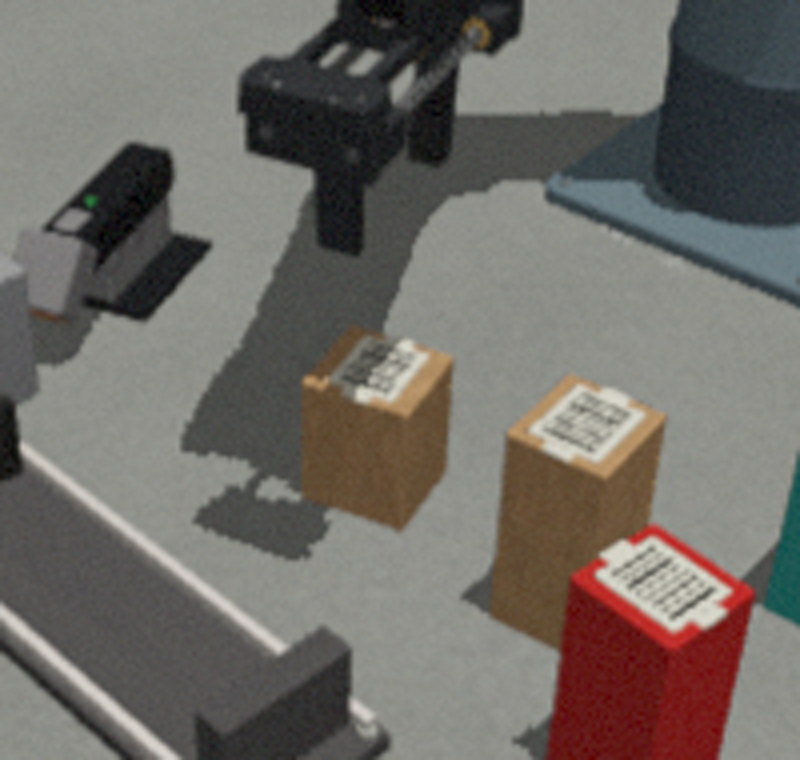

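View pics/t4.png

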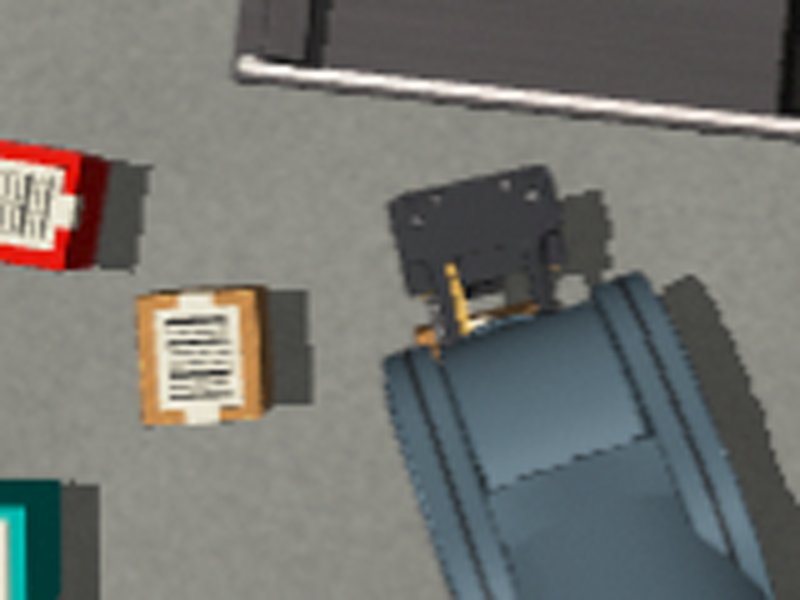

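>>> send_rows(
  motion=[
    [[0, 0, -0.035], [0, 0, 0]],
    [[0, 0, -0.07], [0, 0, 0]],
    [[0, 0, -0.105], [0, 0, 0]],
    [[0, 0, -0.135], [0, 0, 0]],
    [[0, 0, -0.157], [0, 0, 0]],
  ],
)

```text
clock: 2.28
position: [0.4357, -0.0025, 0.0618]
eef_rot: [-179.9, 0.0, 101.5]
force: [-0.5, -0.1, -0.5]
opening: 0.999
```

>>> send_rows(
  motion=[
    [[0, 0, 0], [0, 0, 0]],
    [[0, 0, 0], [0, 0, 0]],
    [[0, 0, 0], [0, 0, 0]],
    [[0, 0, 0], [0, 0, 0]],
    [[0, 0, 0], [0, 0, 0]],
  ],
  jaw=0.04,
  squeeze=20,
)

```text
clock: 2.7
position: [0.4376, -0.0012, 0.0651]
eef_rot: [179.9, 0.1, 101.6]
force: [-2.6, 0.0, 7.4]
opening: 0.702
```

Run:
```python
from h import *
print(arm.state())
crop('scene',250,120,200,150,4,'s4.png')
```

```text
{'clock': 2.7, 'joint_positions': array([ 14.5114853 ,  33.10402511, -24.43844295, 124.75909111,
        29.38680343,  27.54569523, -21.20115304]), 'dq': array([-0.23683852, -0.02572159,  0.14657023,  0.03668594,  0.0906159 ,
        0.02736297, -0.2713662 ]), 'joint_torque': array([-4.38816603e-01, -4.12433374e+01, -4.32952121e+00, -1.18518600e+01,
        4.26094292e-02, -7.90687893e-01,  2.77104566e-02]), 'position': array([ 0.43762839, -0.00118942,  0.06512866]), 'eef_rot': array([1.79900342e+02, 6.67887949e-02, 1.01637203e+02]), 'force': array([-2.58234629,  0.02580932,  7.43479754]), 'moment': array([-0.29889232,  0.38824978,  0.02936234]), 'opening': 0.7021321172023158}
```

View pics/s4.png

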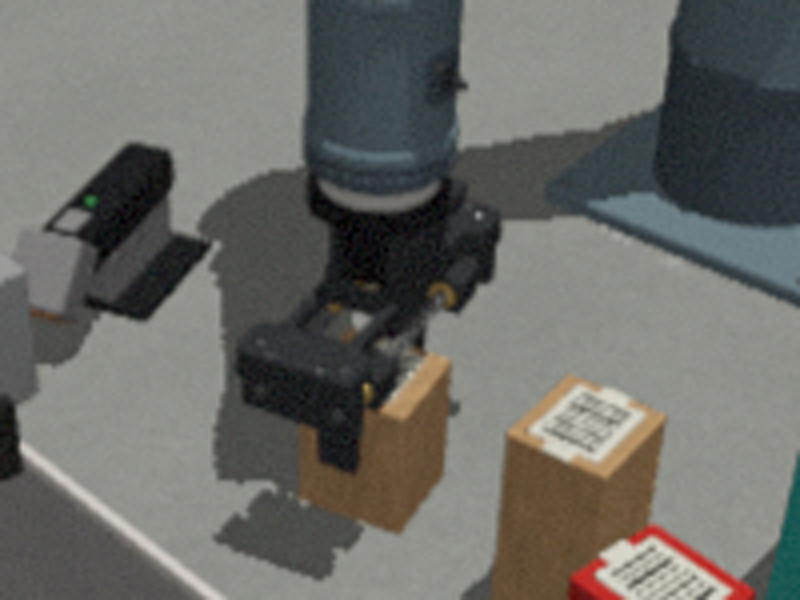

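Run:
```python
from h import *
for p in([.4845,.0107,.041],[.4745,.0087,.041]): print(proj('scene',p))
print(unproj('scene',[334.4,236.5],.041))
```

```text
[[333.41570925 239.59753539]]
[[335.57973878 237.02444487]]
[[0.47481594 0.00552547 0.041     ]]
```

>>> send_rows(
  motion=[
    [[0, 0, 0.025], [0, 0, 0]],
    [[0, 0, 0.06], [0, 0, 0]],
    [[0.03, 0, 0.09], [0, 0, -0.05]],
    [[0.06, 0.01, 0.1], [0, 0, -0.11]],
    [[0.09, 0.025, 0.1], [0, 0, -0.17]],
  ],
)

```text
clock: 3.17
position: [0.5302, 0.0225, 0.1678]
eef_rot: [179.6, 0.1, 91.6]
force: [2.0, -0.2, -3.5]
opening: 0.707
```

>>> send_rows(
  motion=[
    [[0.03, 0.007, 0], [0, 0, -0.04]],
    [[0.06, 0.014, 0], [0, 0, -0.08]],
    [[0.09, 0.02, 0], [0, 0, -0.12]],
    [[0.105, 0.024, 0], [0, 0, -0.141]],
    [[0.105, 0.024, 0], [0, 0, -0.141]],
  ],
)

```text
clock: 3.58
position: [0.6351, 0.0496, 0.1645]
eef_rot: [179.8, -0.1, 83.8]
force: [-0.2, -0.1, -2.0]
opening: 0.704
```

>>> send_rows(
  motion=[
    [[0, 0, -0.02], [0, 0, 0]],
    [[0, 0, -0.04], [0, 0, 0]],
    [[0, 0, -0.055], [0, 0, 0]],
    [[0, 0, -0.055], [0, 0, 0]],
    [[0, 0, -0.055], [0, 0, 0]],
  ],
)

```text
clock: 4.0
position: [0.631, 0.048, 0.1083]
eef_rot: [-179.9, 0.0, 83.9]
force: [0.3, 0.1, -2.3]
opening: 0.703
```

Run:
```python
from h import *
s=arm.state();print(s['position'],s['eef_rot'],s['force'])
crop('scene',210,160,160,180,4,'s5.png')
crop('top',260,170,200,110,4,'t5.png')
```

```text
[0.63095857 0.04800452 0.10832825] [-1.79885650e+02  2.67601467e-02  8.38743805e+01] [ 0.3079873   0.13561621 -2.332364  ]
```

View pics/s5.png

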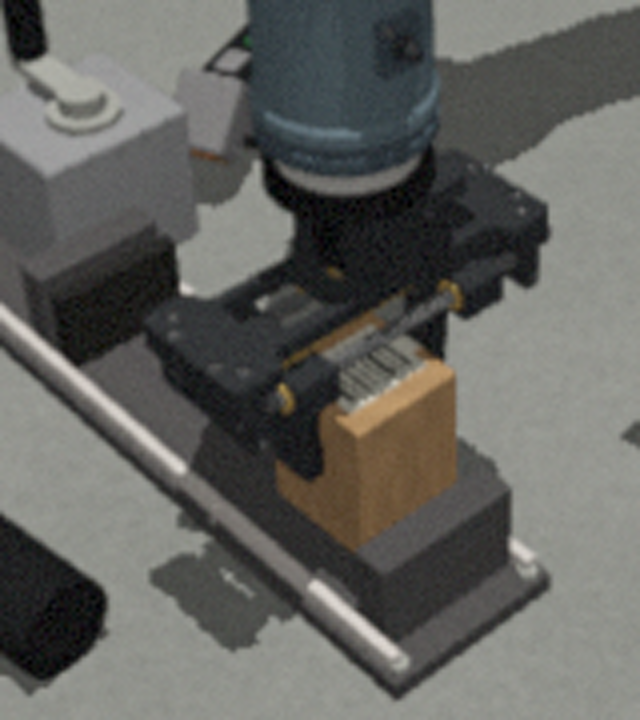

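View pics/t5.png

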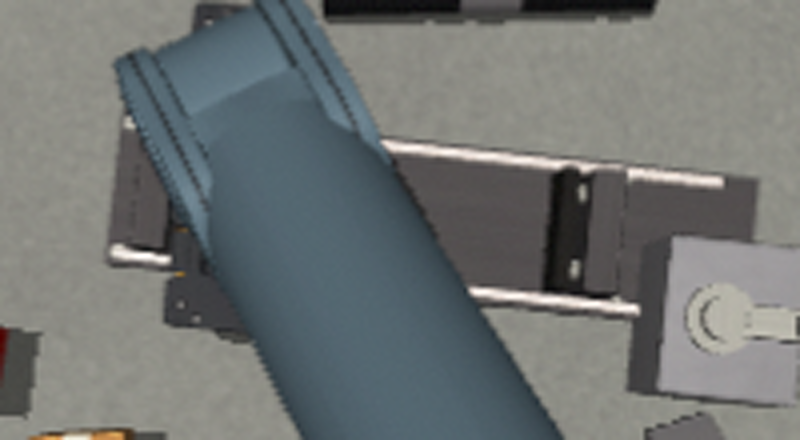

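>>> send_rows(
  motion=[
    [[0, 0, -0.015], [0, 0, 0]],
    [[0, 0, -0.025], [0, 0, 0]],
    [[0, 0, -0.031], [0, 0, 0]],
    [[0, 0, -0.031], [0, 0, 0]],
    [[0, 0, -0.031], [0, 0, 0]],
  ],
)

```text
clock: 4.52
position: [0.6316, 0.0484, 0.077]
eef_rot: [-179.9, 0.0, 83.9]
force: [0.7, -1.0, -2.8]
opening: 0.701
```

>>> send_rows(
  motion=[
    [[0, 0, -0.001], [0, 0, 0]],
    [[0, 0, -0.002], [0, 0, 0]],
    [[0, 0, -0.002], [0, 0, 0]],
    [[0, 0, -0.002], [0, 0, 0]],
    [[0, 0, -0.002], [0, 0, 0]],
  ],
)

```text
clock: 4.93
position: [0.632, 0.0484, 0.076]
eef_rot: [180.0, 0.0, 83.9]
force: [-1.7, 0.1, 1.7]
opening: 0.7
```

>>> send_rows(
  motion=[
    [[0, 0, 0], [0, 0, 0]],
    [[0, 0, 0], [0, 0, 0]],
    [[0, 0, 0], [0, 0, 0]],
    [[0, 0, 0], [0, 0, 0]],
    [[0, 0, 0.005], [0, 0, 0]],
  ],
  jaw=0.088,
)

```text
clock: 5.35
position: [0.6314, 0.0482, 0.08]
eef_rot: [-179.9, 0.0, 83.9]
force: [-0.9, -0.2, -0.1]
opening: 0.998
```

>>> send_rows(
  motion=[
    [[0, 0, 0.02], [0, 0, 0]],
    [[0, 0, 0.05], [0, 0, 0]],
    [[0, 0, 0.09], [0, 0, 0]],
    [[0, 0, 0.12], [0, 0, 0]],
    [[0, 0, 0.14], [0, 0, 0]],
  ],
)

```text
clock: 5.77
position: [0.6333, 0.0489, 0.2248]
eef_rot: [179.7, -0.1, 83.9]
force: [0.5, 0.7, 0.1]
opening: 0.999
```

>>> send_rows(
  motion=[
    [[-0.03, 0.016, 0], [0, 0, 0.03]],
    [[-0.06, 0.031, 0], [0, 0, 0.06]],
    [[-0.09, 0.047, 0], [0, 0, 0.09]],
    [[-0.12, 0.062, 0], [0, 0, 0.12]],
    [[-0.15, 0.078, 0], [0, 0, 0.15]],
  ],
)

```text
clock: 6.18
position: [0.4806, 0.1268, 0.2211]
eef_rot: [180.0, 0.0, 92.5]
force: [-0.1, 0.3, -0.7]
opening: 0.998
```

>>> send_rows(
  motion=[
    [[-0.02, 0.01, 0], [0, 0, 0.016]],
    [[-0.0315, 0.016, -0.01], [0, 0, 0.016]],
    [[-0.0315, 0.016, -0.03], [0, 0, 0.016]],
    [[-0.0315, 0.016, -0.03], [0, 0, 0.016]],
    [[-0.0315, 0.016, -0.03], [0, 0, 0.016]],
  ],
)

```text
clock: 6.6
position: [0.4502, 0.1422, 0.1907]
eef_rot: [-179.9, 0.0, 93.4]
force: [0.1, 0.4, -0.6]
opening: 1.0
```

Run:
```python
from h import *
s=arm.state();print(s['position'],s['eef_rot'],s['force'])
crop('scene',280,140,200,180,4,'s6.png')
crop('top',230,170,200,150,4,'t6.png')
```

```text
[0.45017349 0.14216941 0.19070311] [-1.79930094e+02  2.37900785e-02  9.33943374e+01] [ 0.07911855  0.40081223 -0.55976112]
```

View pics/s6.png

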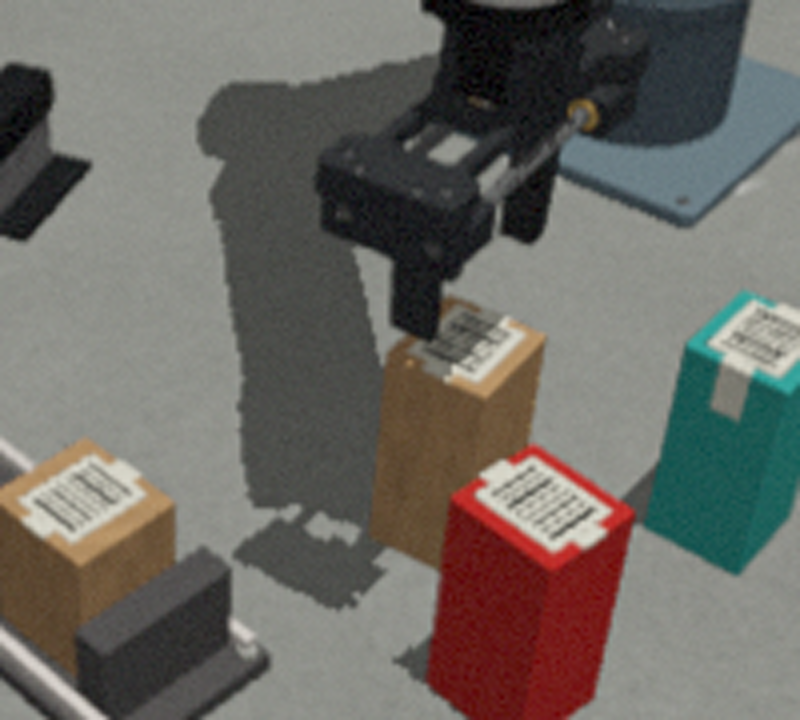

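View pics/t6.png

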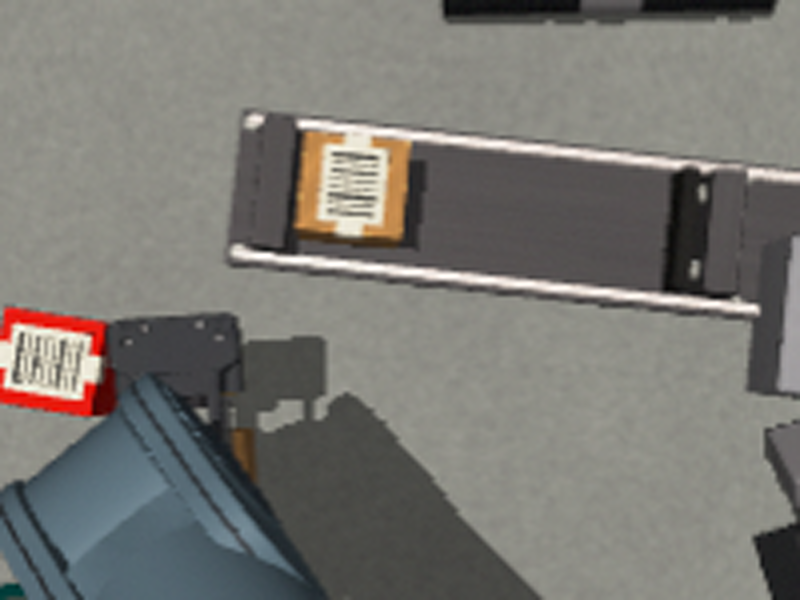

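>>> send_rows(
  motion=[
    [[0, 0, -0.025], [0, 0, 0]],
    [[0, 0, -0.05], [0, 0, 0]],
    [[0, 0, -0.07], [0, 0, 0]],
    [[0, 0, -0.08], [0, 0, 0]],
    [[0, 0, -0.085], [0, 0, 0]],
  ],
)

```text
clock: 7.12
position: [0.4506, 0.1421, 0.1051]
eef_rot: [-179.9, 0.0, 93.3]
force: [-0.4, -0.3, 0.7]
opening: 0.998
```

>>> send_rows(
  motion=[
    [[0, 0, 0], [0, 0, 0]],
    [[0, 0, 0], [0, 0, 0]],
    [[0, 0, 0], [0, 0, 0]],
    [[0, 0, 0], [0, 0, 0]],
    [[0, 0, 0], [0, 0, 0]],
  ],
  jaw=0.04,
  squeeze=20,
)

```text
clock: 7.53
position: [0.4505, 0.1425, 0.1064]
eef_rot: [180.0, 0.0, 93.4]
force: [-2.7, 0.2, 3.9]
opening: 0.702
```

Run:
```python
from h import *
s=arm.state();print(s['position'],s['eef_rot'],s['force'])
crop('scene',280,140,200,180,4,'s7.png')
```

```text
[0.4505145  0.14245118 0.10637976] [1.79970083e+02 2.84562147e-03 9.33821148e+01] [-2.65236597  0.21589059  3.90164267]
```

View pics/s7.png

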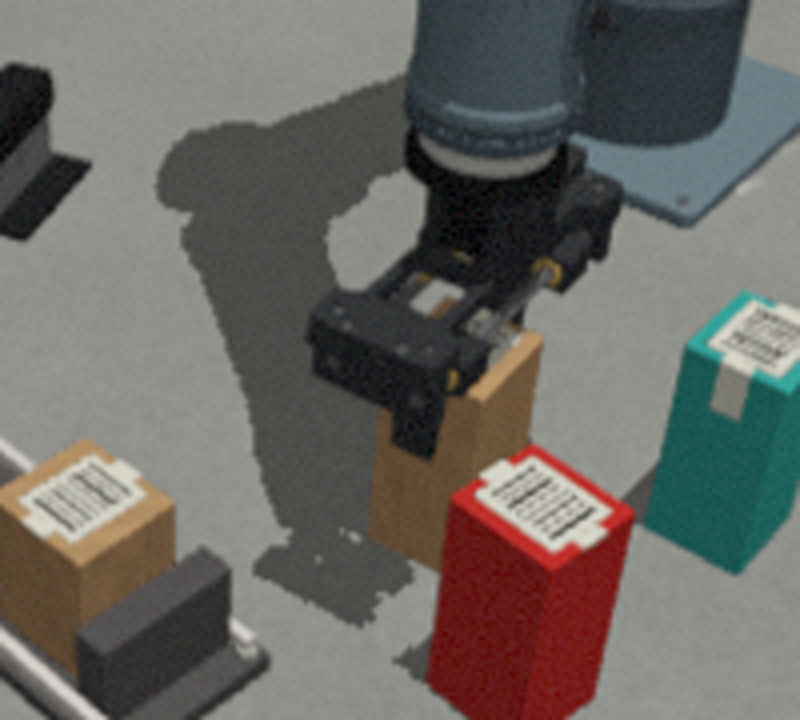

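Run:
```python
from fit import *
l=fit([[.031,.033,.098],[.031,-.033,.098],[-.031,-.033,.098],[-.031,.033,.098]],np.array([(308,131),(412,140),(402,240),(297,228)])/4+[230,170],[.63,.05,-.1],['top']*4)
print(l[:2]-.067*np.array([np.sin(np.radians(6.1)),np.cos(np.radians(6.1))])+[.0017,.003])
```

```text
pose [0.6325 0.0473] yaw -6.21
[[-0.3, -0.3], [0.2, 0.2], [0.2, -0.1], [-0.1, 0.2]]
[ 0.62711975 -0.01631238]
```

>>> send_rows(
  motion=[
    [[0, 0, 0.02], [0, 0, 0]],
    [[0, 0, 0.05], [0, 0, 0]],
    [[0, 0, 0.085], [0, 0, 0]],
    [[0, 0, 0.12], [0, 0, 0]],
    [[0, 0, 0.15], [0, 0, 0]],
  ],
)

```text
clock: 8.0
position: [0.4503, 0.1424, 0.2577]
eef_rot: [180.0, -0.0, 93.4]
force: [0.8, -0.3, -3.6]
opening: 0.705
```

>>> send_rows(
  motion=[
    [[0.025, -0.023, 0], [0, 0, -0.024]],
    [[0.05, -0.046, 0], [0, 0, -0.048]],
    [[0.075, -0.069, 0], [0, 0, -0.072]],
    [[0.1, -0.091, 0], [0, 0, -0.096]],
    [[0.125, -0.114, 0], [0, 0, -0.12]],
  ],
)

```text
clock: 8.42
position: [0.5761, 0.0269, 0.2555]
eef_rot: [-180.0, 0.0, 86.4]
force: [0.8, 0.4, -2.6]
opening: 0.703
```

>>> send_rows(
  motion=[
    [[0.02, -0.018, 0], [0, 0, -0.02]],
    [[0.04, -0.036, 0], [0, 0, -0.04]],
    [[0.0515, -0.046, 0], [0, 0, -0.046]],
    [[0.0515, -0.046, -0.03], [0, 0, -0.046]],
    [[0.0515, -0.046, -0.06], [0, 0, -0.046]],
  ],
)

```text
clock: 8.83
position: [0.6288, -0.0191, 0.196]
eef_rot: [179.8, -0.0, 83.7]
force: [-1.5, 0.9, -4.4]
opening: 0.703
```

>>> send_rows(
  motion=[
    [[0, 0, -0.02], [0, 0, 0]],
    [[0, 0, -0.04], [0, 0, 0]],
    [[0, 0, -0.055], [0, 0, 0]],
    [[0, 0, -0.055], [0, 0, 0]],
    [[0, 0, -0.055], [0, 0, 0]],
  ],
)

```text
clock: 9.25
position: [0.6262, -0.0178, 0.14]
eef_rot: [-179.9, 0.0, 83.9]
force: [1.0, 0.0, -2.5]
opening: 0.703
```

Run:
```python
from h import *
s=arm.state();print(s['position'],s['eef_rot'],s['force'])
crop('scene',210,140,160,180,4,'s8.png')
```

```text
[ 0.62623799 -0.01779016  0.13999129] [-1.79879373e+02  1.53835035e-02  8.38727842e+01] [ 0.98688967  0.03148374 -2.48494732]
```

View pics/s8.png

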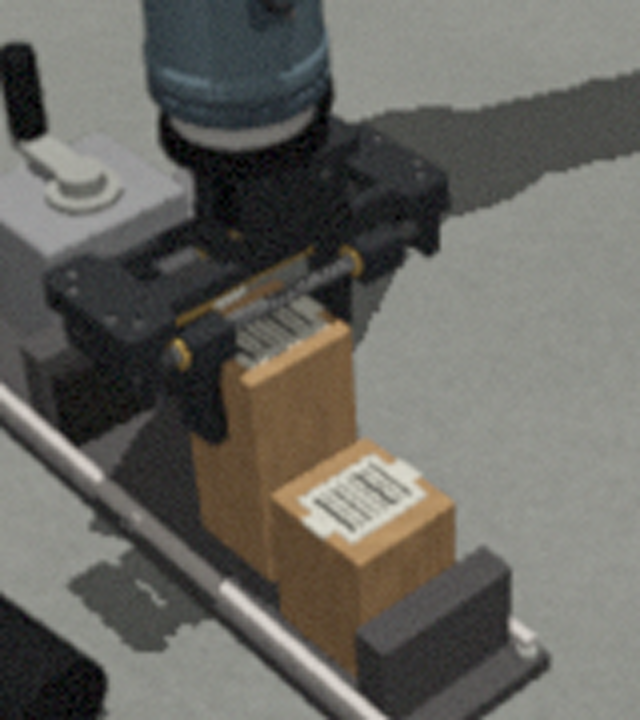

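>>> send_rows(
  motion=[
    [[0, 0, -0.01], [0, 0, 0]],
    [[0, 0, -0.018], [0, 0, 0]],
    [[0, 0, -0.0225], [0, 0, 0]],
    [[0, 0, -0.0225], [0, 0, 0]],
    [[0, 0, -0.0225], [0, 0, 0]],
  ],
)

```text
clock: 9.72
position: [0.6269, -0.0176, 0.118]
eef_rot: [-180.0, 0.0, 83.9]
force: [-0.1, 0.5, -3.4]
opening: 0.702
```

>>> send_rows(
  motion=[
    [[0, 0, -0.001], [0, 0, 0]],
    [[0, 0, -0.0015], [0, 0, 0]],
    [[0, 0, -0.0015], [0, 0, 0]],
    [[0, 0, -0.0015], [0, 0, 0]],
    [[0, 0, -0.0015], [0, 0, 0]],
  ],
)

```text
clock: 10.13
position: [0.627, -0.0175, 0.1178]
eef_rot: [180.0, 0.0, 83.9]
force: [-3.6, 0.8, 6.0]
opening: 0.702
```

>>> send_rows(
  motion=[
    [[0, 0, 0], [0, 0, 0]],
    [[0, 0, 0], [0, 0, 0]],
    [[0, 0, 0], [0, 0, 0]],
    [[0, 0, 0], [0, 0, 0]],
    [[0, 0, 0.005], [0, 0, 0]],
  ],
  jaw=0.088,
)

```text
clock: 10.55
position: [0.6264, -0.0178, 0.121]
eef_rot: [-179.9, 0.0, 83.9]
force: [-0.1, -0.2, -0.4]
opening: 0.996
```

>>> send_rows(
  motion=[
    [[0, 0, 0.02], [0, 0, 0]],
    [[0, 0, 0.05], [0, 0, 0]],
    [[0, 0, 0.08], [0, 0, 0]],
    [[0, 0, 0.11], [0, 0, 0]],
    [[0, 0, 0.13], [0, 0, 0]],
  ],
)

```text
clock: 10.97
position: [0.6279, -0.0174, 0.2552]
eef_rot: [179.8, -0.0, 83.9]
force: [0.7, 0.0, -0.9]
opening: 0.995
```

Run:
```python
from h import *
crop('top',390,210,100,75,8,'t9.png')
crop('scene',190,140,90,80,7,'s9.png')
crop('top',270,180,200,120,4,'t10.png')
```

```text
(no output)
```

View pics/t9.png

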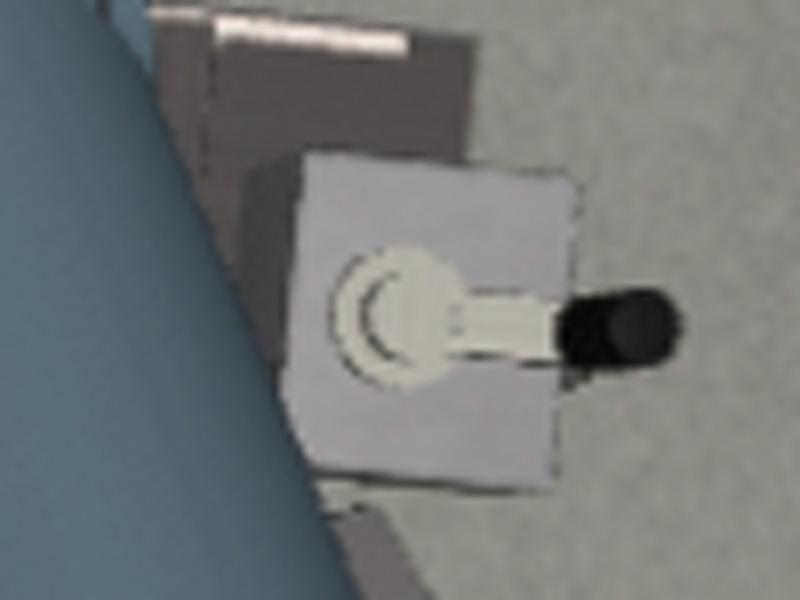

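View pics/s9.png

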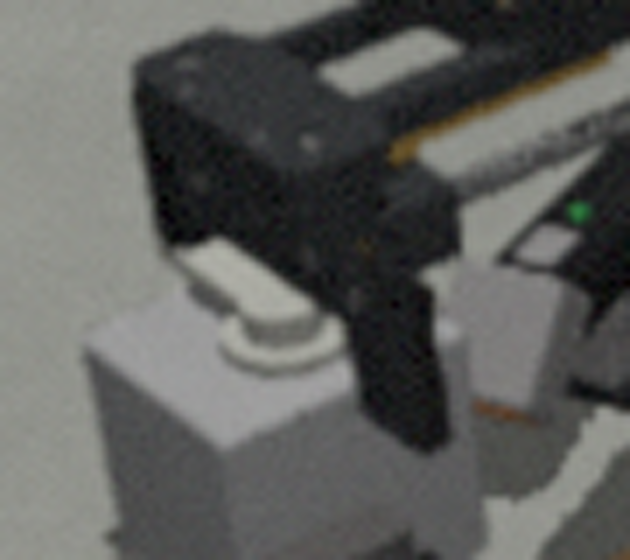

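View pics/t10.png

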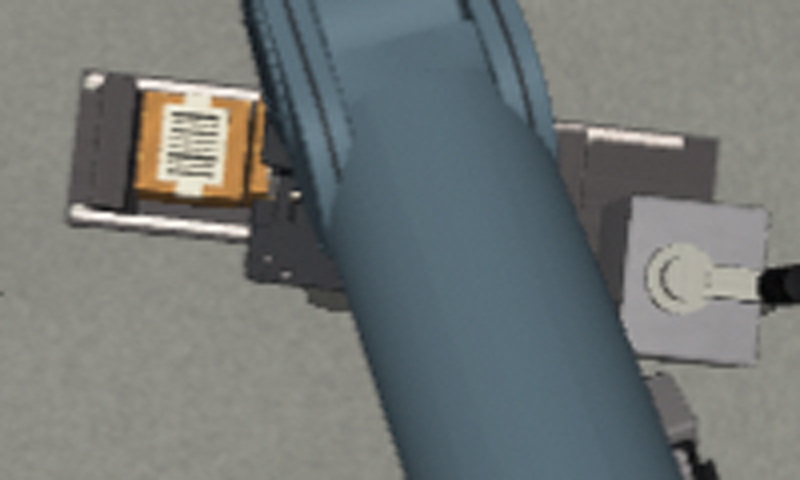

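Run:
```python
from h import *
from scipy.optimize import least_squares
a=np.array([470.6,251.0]);b=np.array([150,50])/4.4+[180,140]
print(unproj('top',a,.171),unproj('scene',b,.171))
q=least_squares(lambda p:np.r_[proj('top',[*p,.171])[0]-a,proj('scene',[*p,.171])[0]-b],[.54,-.3]);print(q.x,q.fun)
# bottom of knob in scene0 (z .113) s2 approx (170,150)
print(unproj('scene',np.array([165,150])/4.4+[180,140],.113))
# hub ring on gearbox top
print(unproj('top',np.array([400,315])/8+[390,210],.1), unproj('scene',np.array([225,208])/4.4+[180,140],.1))
```

```text
[[ 0.54168404 -0.30841747  0.171     ]] [[ 0.54038587 -0.30520452  0.171     ]]
[ 0.54067346 -0.30719493] [-0.49950118  0.43346798 -0.643591   -0.23107051]
[[ 0.54483603 -0.30083433  0.113     ]]
[[ 0.54843273 -0.25383215  0.1       ]] [[ 0.54893772 -0.24893962  0.1       ]]
```

>>> send_rows(
  motion=[
    [[-0.012, -0.039, 0], [0, 0, 0]],
    [[-0.024, -0.078, 0], [0, 0, 0]],
    [[-0.035, -0.117, 0], [0, 0, 0]],
    [[-0.046, -0.156, 0], [0, 0, 0]],
    [[-0.058, -0.195, 0], [0, 0, 0]],
  ],
  jaw=0.06,
)

```text
clock: 11.53
position: [0.5674, -0.2142, 0.2501]
eef_rot: [-179.9, -0.0, 83.9]
force: [1.1, -0.0, 0.6]
opening: 0.684
```

>>> send_rows(
  motion=[
    [[-0.01, -0.035, 0], [0, 0, 0]],
    [[-0.02, -0.07, 0], [0, 0, 0]],
    [[-0.027, -0.0935, 0], [0, 0, 0]],
    [[-0.027, -0.0935, -0.02], [0, 0, 0]],
    [[-0.027, -0.0935, -0.02], [0, 0, 0]],
  ],
)

```text
clock: 11.95
position: [0.5386, -0.3075, 0.2273]
eef_rot: [-179.6, -0.1, 83.7]
force: [-0.5, -0.5, -0.1]
opening: 0.682
```

Run:
```python
from h import *
s=arm.state();print(s['position'],s['eef_rot'],s['force'])
crop('scene',170,90,160,120,5,'s11.png')
crop('top',270,180,200,120,4,'t11.png')
```

```text
[ 0.53858746 -0.30749766  0.2272597 ] [-1.79608855e+02 -9.99714185e-02  8.36578560e+01] [-0.46313014 -0.48501217 -0.07706454]
```

View pics/s11.png

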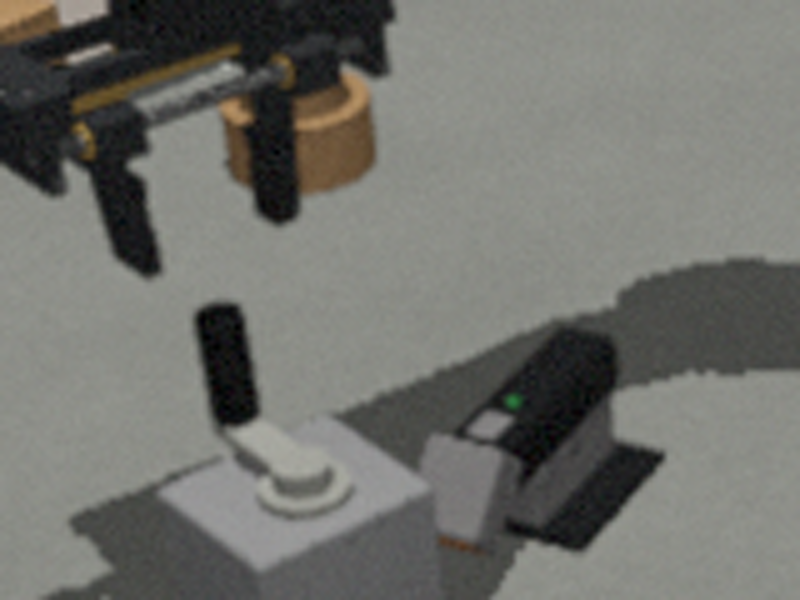

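View pics/t11.png

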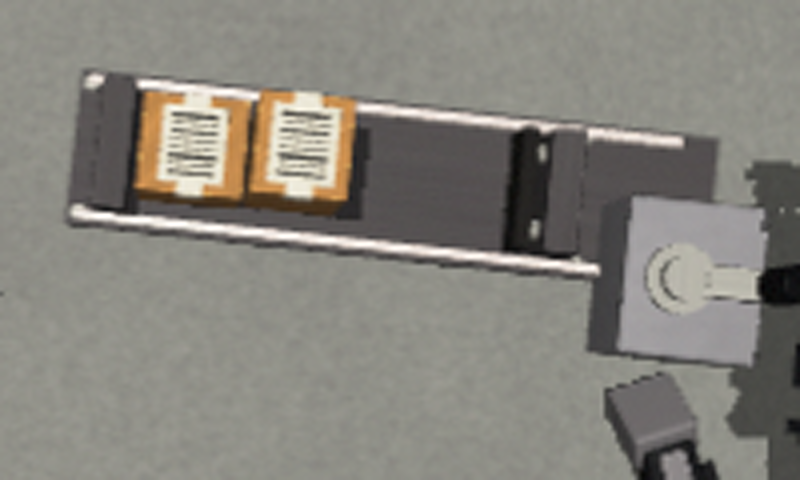

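>>> send_rows(
  motion=[
    [[0.001, 0, -0.025], [0, 0, 0]],
    [[0.001, 0, -0.05], [0, 0, 0]],
    [[0.001, 0, -0.07], [0, 0, 0]],
    [[0.001, 0, -0.083], [0, 0, 0]],
    [[0.001, 0, -0.083], [0, 0, 0]],
  ],
)

```text
clock: 12.47
position: [0.542, -0.3041, 0.1463]
eef_rot: [-179.8, -0.1, 84.0]
force: [-0.4, -1.0, -0.7]
opening: 0.682
```

>>> send_rows(
  motion=[
    [[0, 0, 0], [0, 0, 0]],
    [[0, 0, 0], [0, 0, 0]],
    [[0, 0, 0], [0, 0, 0]],
    [[0, 0, 0], [0, 0, 0]],
    [[0, 0, 0], [0, 0, 0]],
  ],
  jaw=0.015,
  squeeze=35,
)

```text
clock: 12.88
position: [0.5434, -0.3064, 0.1497]
eef_rot: [179.9, 0.0, 83.9]
force: [-0.2, 0.3, 0.2]
opening: 0.324
```

Run:
```python
from h import *
s=arm.state();print(s['position'],s['eef_rot'],s['force'],s['opening'])
crop('scene',170,90,160,120,5,'s12.png')
import math
th=math.radians(-6.1)
for a0 in range(0,960,120):
    rows=[]
    for k in range(1,6):
        f=lambda a:np.array([-math.sin(a),-math.cos(a)])*.055
        d=f(math.radians(a0+24*k))-f(math.radians(a0))
        w=[d[0]*math.cos(th)-d[1]*math.sin(th),d[0]*math.sin(th)+d[1]*math.cos(th)]
        rows.append([round(w[0],4),round(w[1],4)])
    print(a0,rows)
```

```text
[ 0.54343375 -0.30636204  0.14965491] [1.79921531e+02 3.72725587e-02 8.38667955e+01] [-0.23686604  0.31088305  0.18010534] 0.3237987651140759
0 [[np.float64(-0.0217), np.float64(0.0071)], [np.float64(-0.0387), np.float64(0.0224)], [np.float64(-0.048), np.float64(0.0433)], [np.float64(-0.0479), np.float64(0.0662)], [np.float64(-0.0386), np.float64(0.0871)]]
120 [[np.float64(0.017), np.float64(0.0153)], [np.float64(0.0388), np.float64(0.0223)], [np.float64(0.0615), np.float64(0.0199)], [np.float64(0.0813), np.float64(0.0084)], [np.float64(0.0947), np.float64(-0.0101)]]
240 [[np.float64(0.0047), np.float64(-0.0224)], [np.float64(-0.0001), np.float64(-0.0447)], [np.float64(-0.0136), np.float64(-0.0632)], [np.float64(-0.0334), np.float64(-0.0746)], [np.float64(-0.0561), np.float64(-0.077)]]
360 [[np.float64(-0.0217), np.float64(0.0071)], [np.float64(-0.0387), np.float64(0.0224)], [np.float64(-0.048), np.float64(0.0433)], [np.float64(-0.0479), np.float64(0.0662)], [np.float64(-0.0386), np.float64(0.0871)]]
480 [[np.float64(0.017), np.float64(0.0153)], [np.float64(0.0388), np.float64(0.0223)], [np.float64(0.0615), np.float64(0.0199)], [np.float64(0.0813), np.float64(0.0084)], [np.float64(0.0947), np.float64(-0.0101)]]
600 [[np.float64(0.0047), np.float64(-0.0224)], [np.float64(-0.0001), np.float64(-0.0447)], [np.float64(-0.0136), np.float64(-0.0632)], [np.float64(-0.0334), np.float64(-0.0746)], [np.float64(-0.0561), np.float64(-0.077)]]
720 [[np.float64(-0.0217), np.float64(0.0071)], [np.float64(-0.0387), np.float64(0.0224)], [np.float64(-0.048), np.float64(0.0433)], [np.float64(-0.0479), np.float64(0.0662)], [np.float64(-0.0386), np.float64(0.0871)]]
840 [[np.float64(0.017), np.float64(0.0153)], [np.float64(0.0388), np.float64(0.0223)], [np.float64(0.0615), np.float64(0.0199)], [np.float64(0.0813), np.float64(0.0084)], [np.float64(0.0947), np.float64(-0.0101)]]
```

View pics/s12.png

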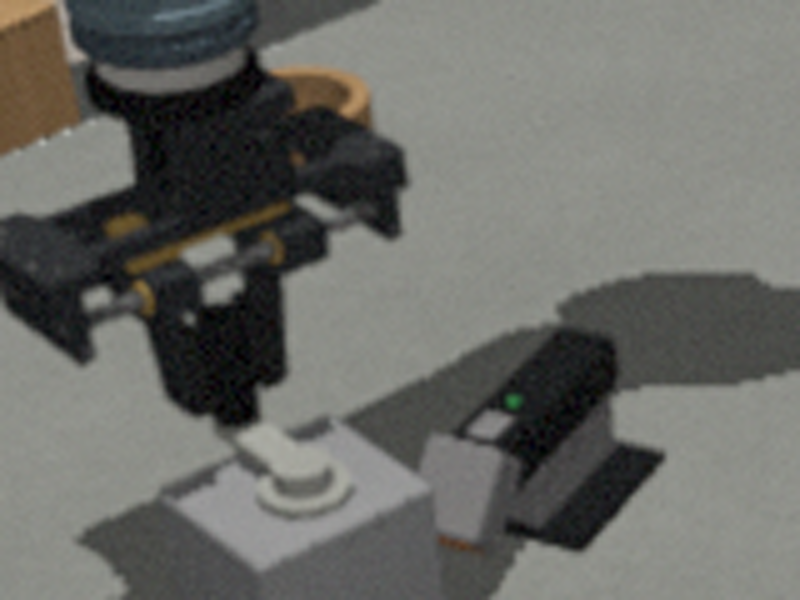

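>>> send_rows(
  motion=[
    [[0, 0, 0], [0, 0, 0]],
    [[0, 0, 0], [0, 0, 0]],
    [[0, 0, 0], [0, 0, 0]],
    [[0, 0, 0], [0, 0, 0]],
    [[0, 0, 0], [0, 0, 0]],
  ],
)

```text
clock: 13.35
position: [0.5416, -0.3063, 0.1492]
eef_rot: [-179.8, 0.0, 83.8]
force: [-5.5, 1.3, 5.4]
opening: 0.259
```

```bash
cat > crank.py <<'E'
import numpy as np, math, sys
def rows(a0,st,n=5,th=math.radians(-6.1),r=.055):
    o=[]
    f=lambda a:np.array([-math.sin(a),-math.cos(a)])*r
    for k in range(1,n+1):
        d=f(math.radians(a0+st*k))-f(math.radians(a0))
        o.append([[round(float(d[0]*math.cos(th)-d[1]*math.sin(th)),4),round(float(d[0]*math.sin(th)+d[1]*math.cos(th)),4),0],[0,0,0]])
    return o
if __name__=='__main__': print(rows(*map(float,sys.argv[1:3])))
E
python3 crank.py 0 12; python3 crank.py 60 12
```

```text
[[[-0.0112, 0.0024, 0], [0, 0, 0]], [[-0.0217, 0.0071, 0], [0, 0, 0]], [[-0.031, 0.0139, 0], [0, 0, 0]], [[-0.0387, 0.0224, 0], [0, 0, 0]], [[-0.0444, 0.0324, 0], [0, 0, 0]]]
[[[-0.0035, 0.0109, 0], [0, 0, 0]], [[-0.0047, 0.0224, 0], [0, 0, 0]], [[-0.0035, 0.0338, 0], [0, 0, 0]], [[0.0001, 0.0447, 0], [0, 0, 0]], [[0.0058, 0.0547, 0], [0, 0, 0]]]
```

>>> send_rows(
  motion=[
    [[-0.0112, 0.0024, 0], [0, 0, 0]],
    [[-0.0217, 0.0071, 0], [0, 0, 0]],
    [[-0.031, 0.0139, 0], [0, 0, 0]],
    [[-0.0387, 0.0224, 0], [0, 0, 0]],
    [[-0.0444, 0.0324, 0], [0, 0, 0]],
  ],
)

```text
clock: 13.77
position: [0.4985, -0.2765, 0.1494]
eef_rot: [179.8, 0.2, 83.7]
force: [2.4, -6.3, -2.1]
opening: 0.262
```

>>> send_rows(
  motion=[
    [[-0.0035, 0.0109, 0], [0, 0, 0]],
    [[-0.0047, 0.0224, 0], [0, 0, 0]],
    [[-0.0035, 0.0338, 0], [0, 0, 0]],
    [[0.0001, 0.0447, 0], [0, 0, 0]],
    [[0.0058, 0.0547, 0], [0, 0, 0]],
  ],
)

```text
clock: 14.18
position: [0.502, -0.2208, 0.1492]
eef_rot: [-179.8, 0.2, 83.7]
force: [-5.6, -3.6, 7.6]
opening: 0.26
```

Run:
```python
from h import *
s=arm.state();print(s['position'],s['eef_rot'],s['force'],s['opening'])
crop('scene',170,90,160,120,5,'s13.png')
crop('top',270,170,220,130,3.6,'t13.png')
```

```text
[ 0.50204218 -0.22082254  0.14921345] [-1.79781668e+02  1.79179369e-01  8.37288514e+01] [-5.62103197 -3.60096877  7.56058678] 0.2600516133412542
```

View pics/s13.png

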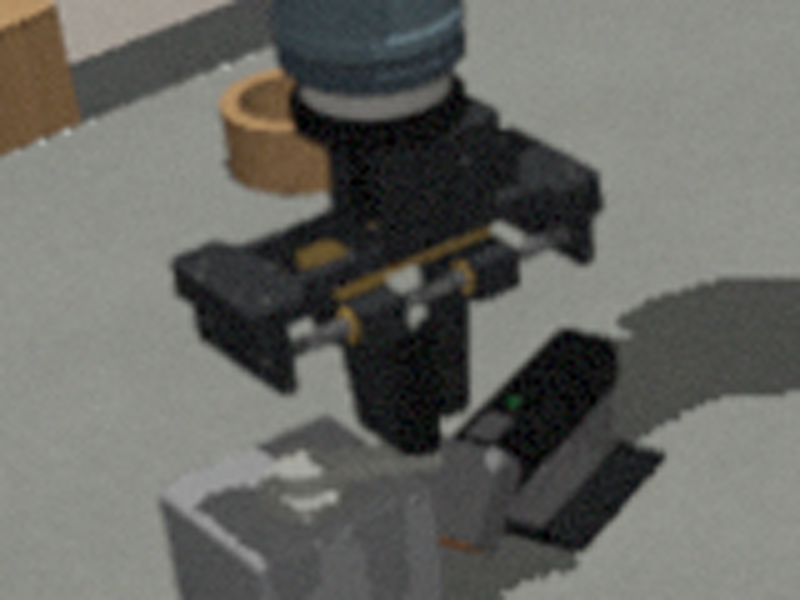

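View pics/t13.png

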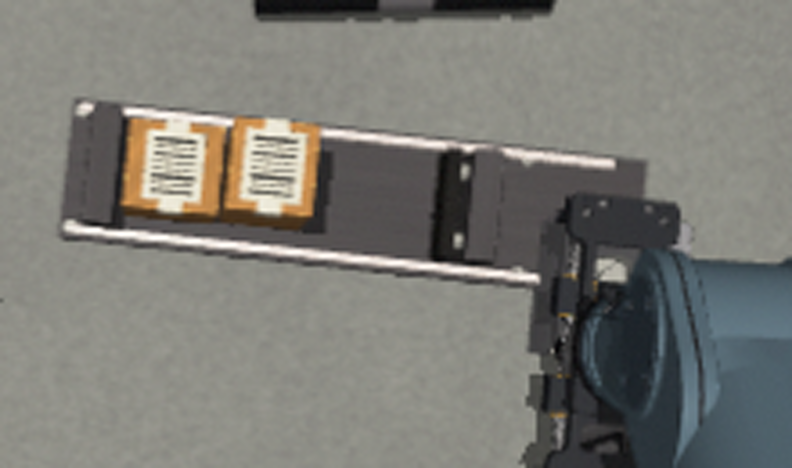

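>>> send_rows(
  motion=[
    [[0.017, 0.0153, 0], [0, 0, 0]],
    [[0.0388, 0.0223, 0], [0, 0, 0]],
    [[0.0615, 0.0199, 0], [0, 0, 0]],
    [[0.0813, 0.0084, 0], [0, 0, 0]],
    [[0.0947, -0.0101, 0], [0, 0, 0]],
  ],
)

```text
clock: 14.7
position: [0.598, -0.2283, 0.149]
eef_rot: [-179.7, 0.0, 84.0]
force: [-16.1, 1.0, 13.8]
opening: 0.261
```

>>> send_rows(
  motion=[
    [[0.0047, -0.0224, 0], [0, 0, 0]],
    [[-0.0001, -0.0447, 0], [0, 0, 0]],
    [[-0.0136, -0.0632, 0], [0, 0, 0]],
    [[-0.0334, -0.0746, 0], [0, 0, 0]],
    [[-0.0561, -0.077, 0], [0, 0, 0]],
  ],
)

```text
clock: 15.12
position: [0.5454, -0.3068, 0.1494]
eef_rot: [179.6, -0.1, 83.9]
force: [6.8, 6.5, -2.4]
opening: 0.264
```

>>> send_rows(
  motion=[
    [[-0.0217, 0.0071, 0], [0, 0, 0]],
    [[-0.0387, 0.0224, 0], [0, 0, 0]],
    [[-0.048, 0.0433, 0], [0, 0, 0]],
    [[-0.0479, 0.0662, 0], [0, 0, 0]],
    [[-0.0386, 0.0871, 0], [0, 0, 0]],
  ],
)

```text
clock: 15.53
position: [0.5011, -0.2219, 0.1492]
eef_rot: [-179.8, 0.2, 83.6]
force: [-2.0, -7.6, 5.2]
opening: 0.263
```

>>> send_rows(
  motion=[
    [[0.017, 0.0153, 0], [0, 0, 0]],
    [[0.0388, 0.0223, 0], [0, 0, 0]],
    [[0.0615, 0.0199, 0], [0, 0, 0]],
    [[0.0813, 0.0084, 0], [0, 0, 0]],
    [[0.0947, -0.0101, 0], [0, 0, 0]],
  ],
)

```text
clock: 15.95
position: [0.598, -0.2284, 0.149]
eef_rot: [-179.7, 0.0, 84.0]
force: [-17.2, -0.2, 12.5]
opening: 0.264
```

>>> send_rows(
  motion=[
    [[0.0047, -0.0224, 0], [0, 0, 0]],
    [[-0.0001, -0.0447, 0], [0, 0, 0]],
    [[-0.0136, -0.0632, 0], [0, 0, 0]],
    [[-0.0334, -0.0746, 0], [0, 0, 0]],
    [[-0.0561, -0.077, 0], [0, 0, 0]],
  ],
)

```text
clock: 16.37
position: [0.5454, -0.3067, 0.1494]
eef_rot: [179.6, -0.1, 83.9]
force: [6.5, 6.0, -3.0]
opening: 0.262
```

```bash
python3 - <<'E'
from h import *
s=arm.state();print(s['position'],s['eef_rot'],s['force'],s['opening'])
crop('scene',180,130,200,180,4,'s14.png')
crop('top',270,170,220,130,3.6,'t14.png')
E
python3 crank.py 720 18;python3 crank.py 810 16;python3 crank.py 890 9; python3 crank.py 890 13
```

```text
[ 0.54544331 -0.3067303   0.14937894] [ 1.79618254e+02 -7.93888002e-02  8.38523523e+01] [ 6.53114584  5.99709693 -2.9913424 ] 0.26158979649164554
[[[-0.0166, 0.0045, 0], [0, 0, 0]], [[-0.031, 0.0139, 0], [0, 0, 0]], [[-0.0418, 0.0273, 0], [0, 0, 0]], [[-0.048, 0.0433, 0], [0, 0, 0]], [[-0.0488, 0.0605, 0], [0, 0, 0]]]
[[[0.0037, 0.0148, 0], [0, 0, 0]], [[0.0114, 0.0281, 0], [0, 0, 0]], [[0.0224, 0.0387, 0], [0, 0, 0]], [[0.036, 0.0459, 0], [0, 0, 0]], [[0.0509, 0.049, 0], [0, 0, 0]]]
[[[0.0086, -0.0001, 0], [0, 0, 0]], [[0.0171, -0.0015, 0], [0, 0, 0]], [[0.0253, -0.0043, 0], [0, 0, 0]], [[0.033, -0.0083, 0], [0, 0, 0]], [[0.0399, -0.0134, 0], [0, 0, 0]]]
[[[0.0124, -0.0006, 0], [0, 0, 0]], [[0.0244, -0.0039, 0], [0, 0, 0]], [[0.0354, -0.0099, 0], [0, 0, 0]], [[0.0447, -0.0181, 0], [0, 0, 0]], [[0.0519, -0.0283, 0], [0, 0, 0]]]
```

View pics/s14.png

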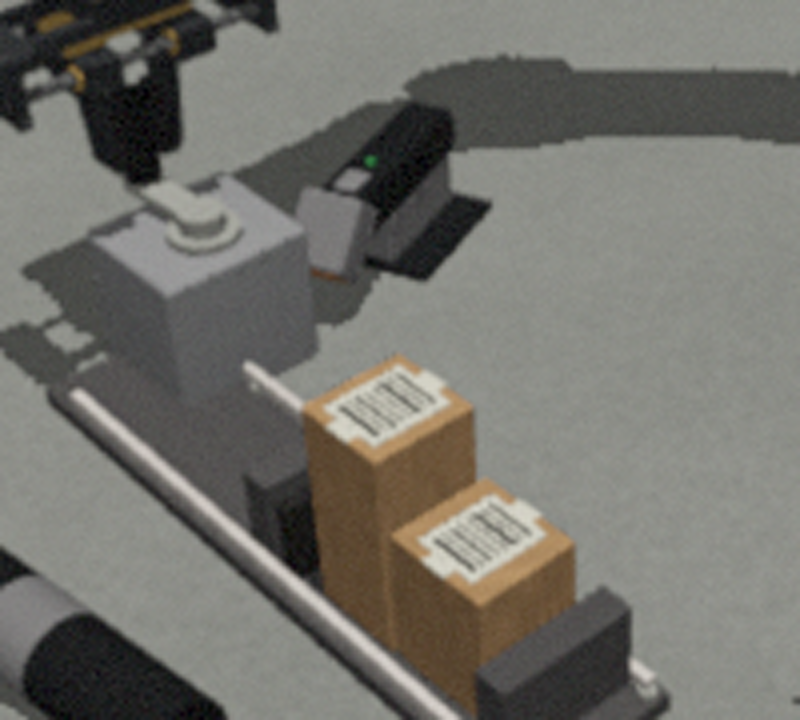

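View pics/t14.png

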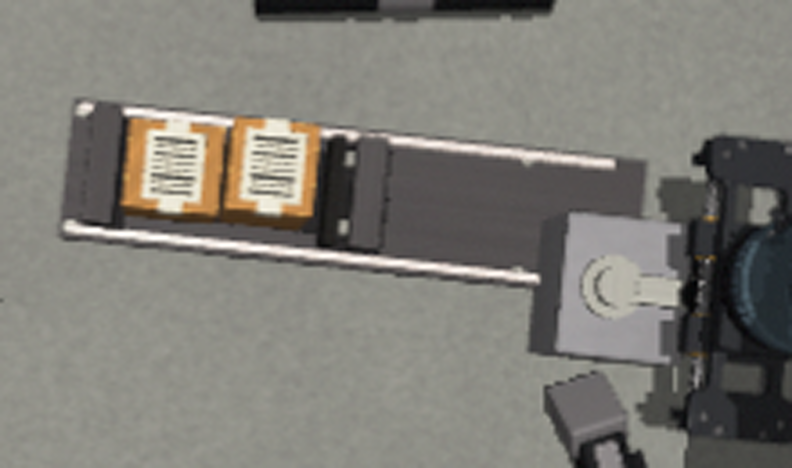

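>>> send_rows(
  motion=[
    [[-0.0166, 0.0045, 0], [0, 0, 0]],
    [[-0.031, 0.0139, 0], [0, 0, 0]],
    [[-0.0418, 0.0273, 0], [0, 0, 0]],
    [[-0.048, 0.0433, 0], [0, 0, 0]],
    [[-0.0488, 0.0605, 0], [0, 0, 0]],
  ],
)

```text
clock: 16.88
position: [0.4926, -0.2492, 0.1493]
eef_rot: [180.0, 0.2, 83.6]
force: [-0.2, -7.7, 1.8]
opening: 0.258
```

>>> send_rows(
  motion=[
    [[0.0037, 0.0148, 0], [0, 0, 0]],
    [[0.0114, 0.0281, 0], [0, 0, 0]],
    [[0.0224, 0.0387, 0], [0, 0, 0]],
    [[0.036, 0.0459, 0], [0, 0, 0]],
    [[0.0509, 0.049, 0], [0, 0, 0]],
  ],
)

```text
clock: 17.3
position: [0.5436, -0.1965, 0.1492]
eef_rot: [-179.8, 0.1, 83.9]
force: [-6.1, -4.1, 6.6]
opening: 0.265
```

Run:
```python
from h import *
s=arm.state();print(s['position'],s['eef_rot'],s['force'],s['opening'])
crop('scene',210,190,140,130,5,'s15.png')
crop('top',270,180,130,90,6,'t15.png')
```

```text
[ 0.54364321 -0.19651313  0.14916255] [-1.79796961e+02  6.42808557e-02  8.38725134e+01] [-6.14753955 -4.05878822  6.63738366] 0.26487521445377915
```

View pics/t15.png

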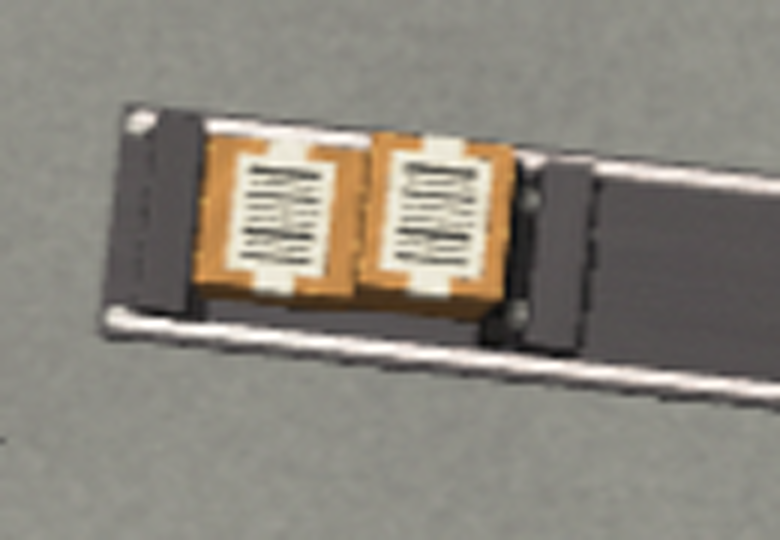

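View pics/s15.png

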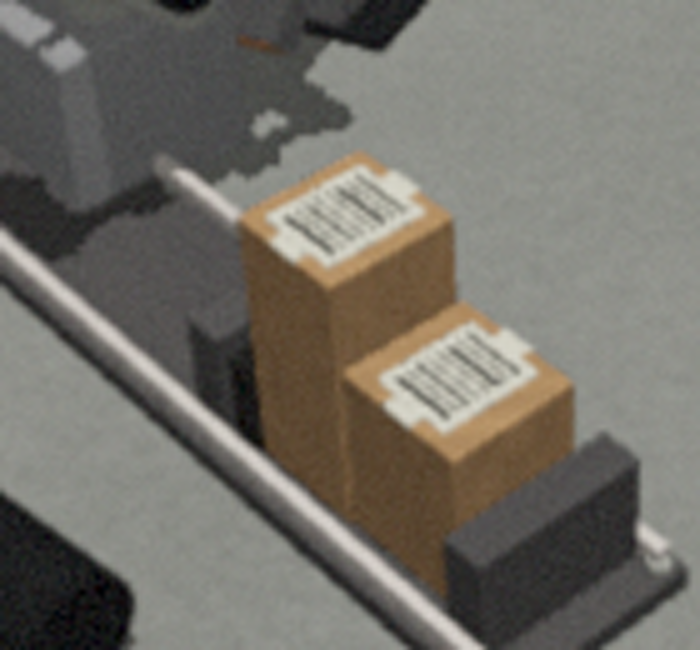

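>>> send_rows(
  motion=[
    [[0.0086, -0.0001, 0], [0, 0, 0]],
    [[0.0171, -0.0015, 0], [0, 0, 0]],
    [[0.0253, -0.0043, 0], [0, 0, 0]],
    [[0.033, -0.0083, 0], [0, 0, 0]],
    [[0.0399, -0.0134, 0], [0, 0, 0]],
  ],
)

```text
clock: 17.82
position: [0.5836, -0.2098, 0.1491]
eef_rot: [-179.8, -0.0, 83.9]
force: [-8.0, 2.7, 10.5]
opening: 0.263
```

```bash
python3 crank.py 935 4
```

```text
[[[0.0028, -0.0026, 0], [0, 0, 0]], [[0.0054, -0.0054, 0], [0, 0, 0]], [[0.0078, -0.0084, 0], [0, 0, 0]], [[0.01, -0.0116, 0], [0, 0, 0]], [[0.012, -0.0149, 0], [0, 0, 0]]]
```

>>> send_rows(
  motion=[
    [[0.0028, -0.0026, 0], [0, 0, 0]],
    [[0.0054, -0.0054, 0], [0, 0, 0]],
    [[0.0078, -0.0084, 0], [0, 0, 0]],
    [[0.01, -0.0116, 0], [0, 0, 0]],
    [[0.012, -0.0149, 0], [0, 0, 0]],
  ],
)

```text
clock: 18.23
position: [0.5952, -0.2238, 0.1491]
eef_rot: [-179.8, -0.1, 83.9]
force: [-8.0, 4.6, 11.2]
opening: 0.262
```

>>> send_rows(
  motion=[
    [[0, 0, 0], [0, 0, 0]],
    [[0, 0, 0], [0, 0, 0]],
    [[0, 0, 0], [0, 0, 0]],
    [[0, 0, 0], [0, 0, 0]],
    [[0, 0, 0], [0, 0, 0]],
  ],
)

```text
clock: 18.65
position: [0.5956, -0.2245, 0.1492]
eef_rot: [-179.9, -0.1, 83.9]
force: [-5.9, 3.4, 10.3]
opening: 0.265
```

Run:
```python
from h import *
s=arm.state();print(s['position'],s['eef_rot'],s['force'],s['opening'])
ax=np.array([.5485,-.251])
# axis estimate from measured points on circle
P=np.array([[.5416,-.3063],[.4985,-.2765],[.5020,-.2208],[.598,-.2283],[.4926,-.2492],[.5436,-.1965],[.5836,-.2098]])
from scipy.optimize import least_squares
q=least_squares(lambda c:np.hypot(*(P-c).T)-.055,ax);print('axis',q.x,q.fun.round(4))
for c in(ax,q.x):
    d=s['position'][:2]-c; th=np.radians(-6.1); l=np.array([[np.cos(th),np.sin(th)],[-np.sin(th),np.cos(th)]])@d
    print(np.degrees(np.arctan2(-l[0],-l[1]))%360+720,np.hypot(*d))
crop('top',270,180,130,90,6,'t16.png')
crop('scene',210,190,140,130,5,'s16.png')
```

```text
[ 0.59559323 -0.22447745  0.14917589] [-1.79864269e+02 -5.42741226e-02  8.38579426e+01] [-5.87435319  3.35060808 10.2792524 ] 0.264708813415237
axis [ 0.54768565 -0.2514507 ] [ 0.0002  0.0002  0.      0.0004  0.0001  0.0001 -0.    ]
954.5121201579514 0.05404828855221228
954.5193250308225 0.05497901705124716
```

View pics/t16.png

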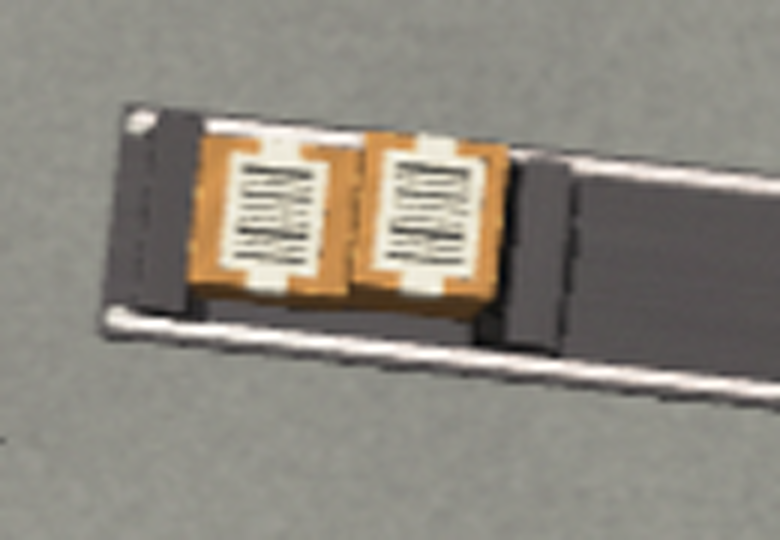

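View pics/s16.png

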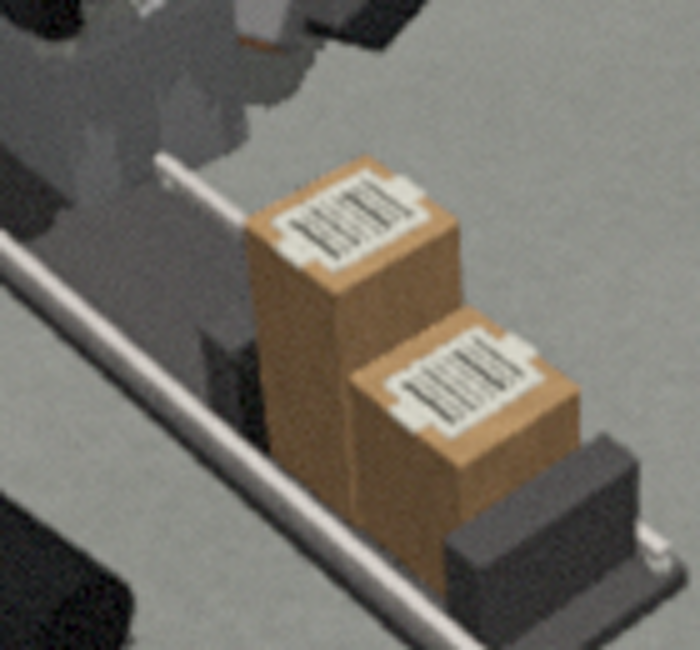

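>>> send_rows(
  motion=[
    [[0, 0, 0], [0, 0, 0]],
    [[0, 0, 0], [0, 0, 0]],
    [[0, 0, 0], [0, 0, 0]],
    [[0, 0, 0.01], [0, 0, 0]],
    [[0, 0, 0.03], [0, 0, 0]],
  ],
  jaw=0.05,
)

```text
clock: 19.17
position: [0.5954, -0.2247, 0.1771]
eef_rot: [-179.8, -0.1, 83.9]
force: [-0.4, -0.1, 0.3]
opening: 0.565
```

>>> send_rows(
  motion=[
    [[0, 0, 0.03], [0, 0, 0]],
    [[0, 0, 0.06], [0, 0, 0]],
    [[-0.03, 0, 0.08], [0, 0, 0.1]],
    [[-0.06, -0.01, 0.09], [0, 0, 0.2]],
    [[-0.09, -0.02, 0.09], [0, 0, 0.3]],
  ],
  jaw=0.06,
)

```text
clock: 19.58
position: [0.5079, -0.2447, 0.2721]
eef_rot: [179.7, 0.2, 101.5]
force: [-0.5, -1.5, -0.2]
opening: 0.679
```

Run:
```python
from h import *
s=arm.state();print(s['position'],s['eef_rot'],s['force'],s['opening'])
crop('top',270,180,130,90,6,'t17.png')
crop('scene',180,120,200,180,4,'s17.png')
```

```text
[ 0.50793131 -0.24472021  0.27210227] [179.73132976   0.18768463 101.45518332] [-0.46107025 -1.51979242 -0.19037827] 0.6792160189373809
```

View pics/s17.png

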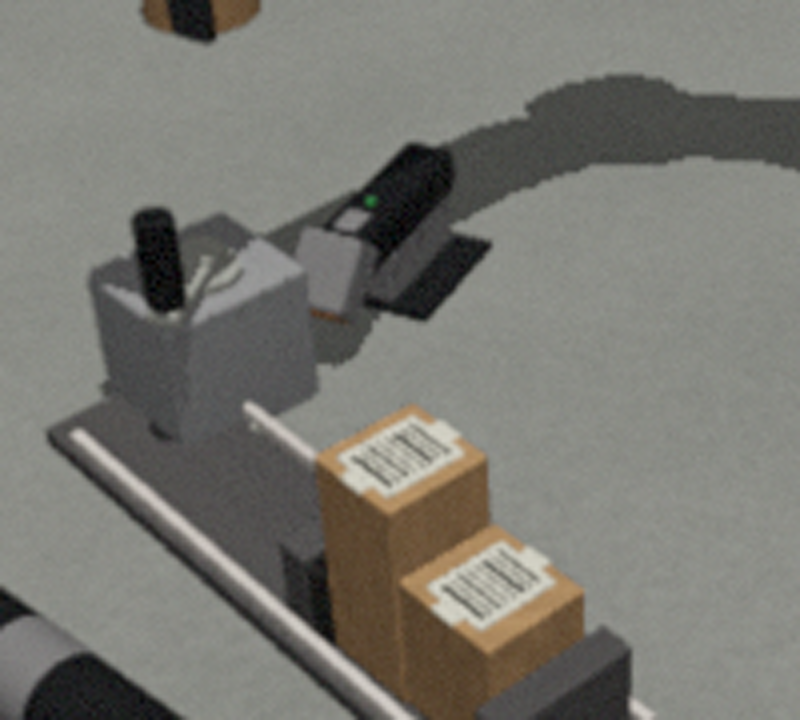

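View pics/t17.png

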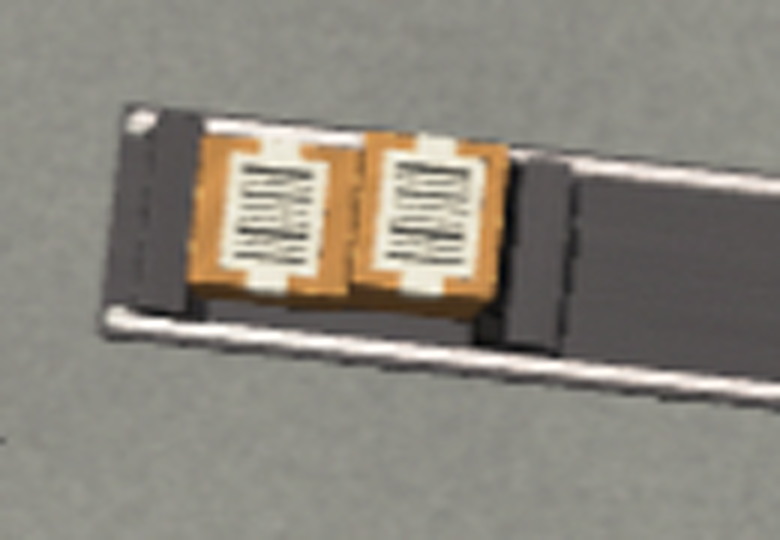

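>>> send_rows(
  motion=[
    [[-0.01, 0, 0], [0, 0, -0.12]],
    [[-0.025, 0, 0], [0, 0, -0.24]],
    [[-0.04, -0.005, -0.01], [0, 0, -0.36]],
    [[-0.055, -0.01, -0.02], [0, 0, -0.48]],
    [[-0.065, -0.012, -0.03], [0, 0, -0.6]],
  ],
)

```text
clock: 20.1
position: [0.4414, -0.2576, 0.2389]
eef_rot: [179.9, 0.0, 66.2]
force: [-0.3, -1.4, 0.4]
opening: 0.684
```

>>> send_rows(
  motion=[
    [[-0.01, 0, -0.01], [0, 0, -0.12]],
    [[-0.02, 0, -0.02], [0, 0, -0.24]],
    [[-0.03, -0.002, -0.03], [0, 0, -0.36]],
    [[-0.038, -0.0025, -0.04], [0, 0, -0.48]],
    [[-0.038, -0.0025, -0.04], [0, 0, -0.6]],
  ],
)

```text
clock: 20.52
position: [0.4021, -0.2591, 0.1973]
eef_rot: [-179.8, 0.1, 31.9]
force: [-0.1, -0.3, -0.0]
opening: 0.684
```

>>> send_rows(
  motion=[
    [[0, 0, 0], [0, 0, -0.12]],
    [[0, 0, 0], [0, 0, -0.24]],
    [[0, 0, 0], [0, 0, -0.28]],
    [[0, 0, 0], [0, 0, -0.28]],
    [[0, 0, 0], [0, 0, -0.28]],
  ],
)

```text
clock: 20.93
position: [0.4047, -0.2593, 0.199]
eef_rot: [180.0, -0.0, 16.4]
force: [-0.1, -0.2, 0.1]
opening: 0.678
```

Run:
```python
from h import *
s=arm.state();print(s['position'],s['eef_rot'],s['joint_positions'])
crop('top',380,230,120,130,5,'t18.png')
crop('scene',200,90,160,140,5,'s18.png')
```

```text
[ 0.40468306 -0.2592666   0.19900394] [ 1.79978141e+02 -3.37890772e-02  1.63627031e+01] [ 37.22446758  19.87461757 -11.89970864 115.83381593   5.70121021
  44.78846037 -51.67234347]
```

View pics/s18.png

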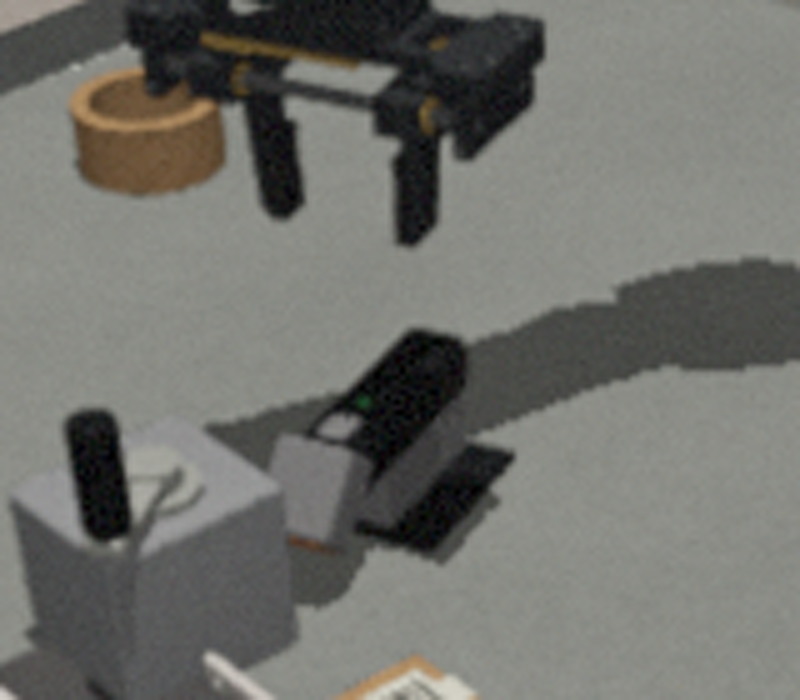

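View pics/t18.png

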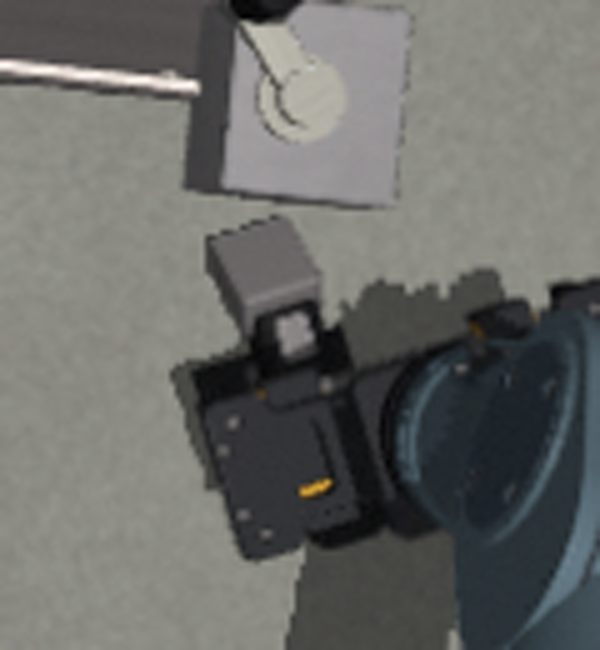

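>>> send_rows(
  motion=[
    [[0, -0.0005, -0.035], [0, 0, 0]],
    [[0, -0.0005, -0.07], [0, 0, 0]],
    [[0, -0.0005, -0.1], [0, 0, 0]],
    [[0, -0.0005, -0.125], [0, 0, 0]],
    [[0, -0.0005, -0.138], [0, 0, 0]],
  ],
)

```text
clock: 21.45
position: [0.4028, -0.2591, 0.0581]
eef_rot: [-179.8, 0.1, 16.3]
force: [-0.6, 0.2, -0.6]
opening: 0.68
```

>>> send_rows(
  motion=[
    [[0, 0, 0], [0, 0, 0]],
    [[0, 0, 0], [0, 0, 0]],
    [[0, 0, 0], [0, 0, 0]],
    [[0, 0, 0], [0, 0, 0]],
    [[0, 0, 0], [0, 0, 0]],
  ],
  jaw=0.02,
  squeeze=25,
)

```text
clock: 21.87
position: [0.4049, -0.2605, 0.0619]
eef_rot: [179.9, -0.1, 16.3]
force: [0.7, 0.9, 3.6]
opening: 0.403
```

>>> send_rows(
  motion=[
    [[0, 0, 0], [0, 0, 0]],
    [[0, 0, 0], [0, 0, 0]],
    [[0, 0, 0], [0, 0, 0]],
    [[0, 0, 0], [0, 0, 0]],
    [[0, 0, 0], [0, 0, 0]],
  ],
)

```text
clock: 22.28
position: [0.4048, -0.2605, 0.0619]
eef_rot: [179.9, -0.1, 16.3]
force: [0.6, -0.1, 7.7]
opening: 0.404
```

Run:
```python
from h import *
s=arm.state();print(s['position'],s['eef_rot'],s['force'],s['moment'])
crop('scene',200,90,160,140,5,'s19.png')
crop('top',380,230,120,130,5,'t19.png')
```

```text
[ 0.40484872 -0.26045631  0.0618727 ] [ 1.79900401e+02 -8.59410063e-02  1.62615773e+01] [ 0.58235938 -0.05395163  7.67875763] [ 0.07008175  0.14754032 -0.029168  ]
```

View pics/s19.png

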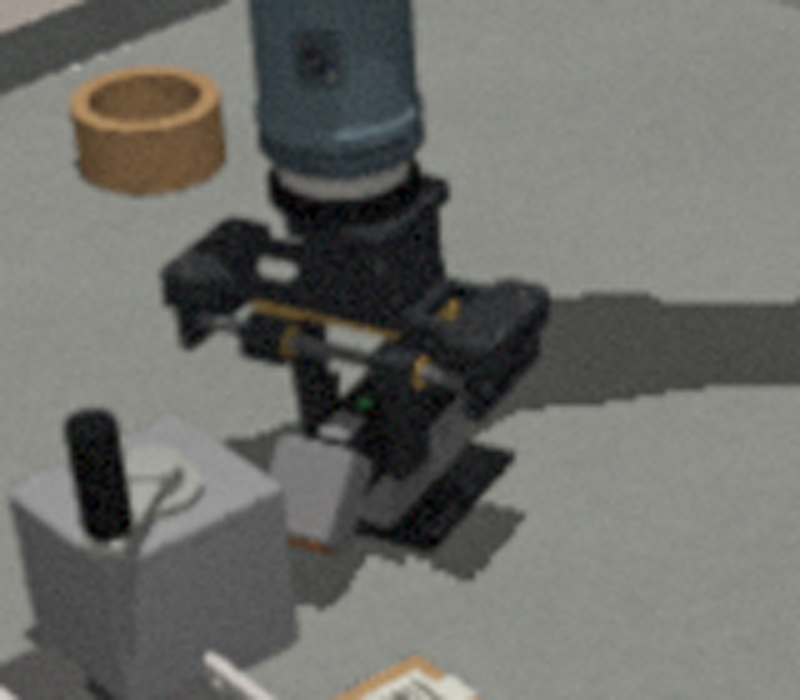

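View pics/t19.png

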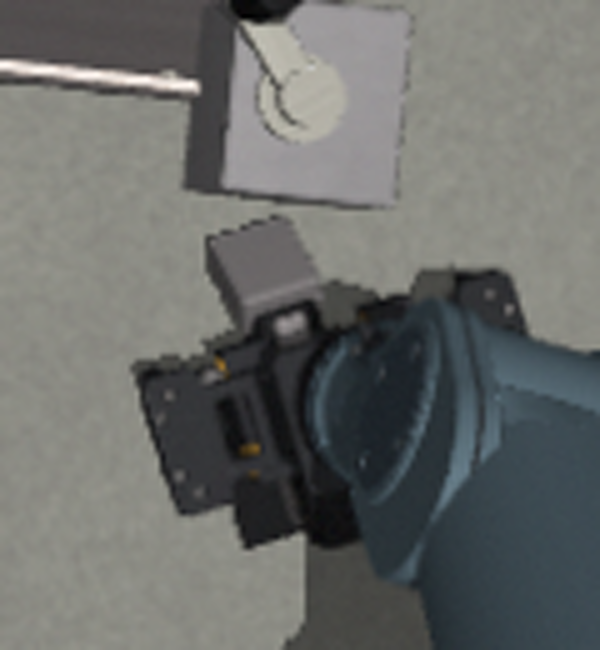

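Run:
```python
from fit import *
T=lambda a:np.array(a)/6+[270,180]
# tall top corners UL UR LR LL
t=fit([[.031,.029,.142],[.031,-.029,.142],[-.031,-.029,.142],[-.031,.029,.142]],T([(365,133),(510,145),(496,302),(352,285)]),[.63,0,-.1],['top']*4)
l=fit([[.031,.033,.098],[.031,-.033,.098],[-.031,-.033,.098],[-.031,.033,.098]],T([(203,137),(363,150),(348,297),(188,282)]),[.63,.05,-.1],['top']*4)
S=lambda a:np.array(a)/4+[180,120]
sb=lambda a,b,z:[[a,-b,z],[a,b,z],[-a,b,z],[-a,-b,z]]
fit(sb(.031,.029,.142),S([(316,463),(390,514),(488,458),(415,406)]),[.63,0,-.1],['scene']*4)
fit(sb(.031,.033,.098),S([(400,577),(487,652),(583,595),(497,525)]),[.63,0.05,-.1],['scene']*4)
```

```text
pose [ 0.628  -0.0075] yaw -5.7
[[0.1, -0.1], [0.0, 0.2], [0.0, -0.3], [-0.2, 0.2]]
pose [0.6328 0.0542] yaw -5.71
[[0.0, -0.4], [-0.2, -0.1], [0.0, 0.2], [0.1, 0.2]]
pose [ 6.313e-01 -4.000e-04] yaw -5.85
[[-0.5, -0.9], [0.1, 1.0], [0.8, 0.2], [-0.3, -0.4]]
pose [0.6349 0.0591] yaw -8.35
[[-0.5, 0.5], [-0.6, 0.6], [0.8, -0.7], [0.4, -0.6]]
```

>>> send_rows(
  motion=[
    [[0, 0, 0.02], [0, 0, 0]],
    [[0, 0, 0.05], [0, 0, 0]],
    [[0, 0, 0.09], [0, 0, 0]],
    [[0, 0, 0.13], [0, 0, 0]],
    [[0, 0, 0.17], [0, 0, 0]],
  ],
)

```text
clock: 22.8
position: [0.4033, -0.2595, 0.2327]
eef_rot: [-180.0, 0.0, 16.3]
force: [1.1, -1.0, -2.9]
opening: 0.406
```

>>> send_rows(
  motion=[
    [[0.01, 0.01, 0.025], [0, 0, 0]],
    [[0.02, 0.035, 0.05], [-0.015, 0.05, 0]],
    [[0.035, 0.065, 0.0617], [-0.03, 0.1, 0]],
    [[0.05, 0.095, 0.0617], [-0.045, 0.15, 0]],
    [[0.065, 0.125, 0.0617], [-0.06, 0.205, 0]],
  ],
)

```text
clock: 23.22
position: [0.4696, -0.134, 0.2943]
eef_rot: [179.8, 12.2, 16.2]
force: [1.3, 0.1, -0.6]
opening: 0.405
```

>>> send_rows(
  motion=[
    [[0.015, 0.03, 0], [-0.01, 0.04, 0]],
    [[0.03, 0.06, 0], [-0.024, 0.08, 0]],
    [[0.042, 0.083, 0], [-0.038, 0.11, 0]],
    [[0.051, 0.0995, 0], [-0.038, 0.13, 0]],
    [[0.051, 0.0995, 0], [-0.038, 0.13, 0]],
  ],
)

```text
clock: 23.63
position: [0.5214, -0.0301, 0.2918]
eef_rot: [-179.8, 20.0, 16.7]
force: [-1.3, 0.9, -1.7]
opening: 0.406
```

>>> send_rows(
  motion=[
    [[0, 0, 0], [0, 0, 0]],
    [[0, 0, 0], [0, 0, 0]],
    [[0, 0, 0], [0, 0, 0]],
    [[0, 0, 0], [0, 0, 0]],
    [[0, 0, 0], [0, 0, 0]],
  ],
)

```text
clock: 24.05
position: [0.5196, -0.0365, 0.2927]
eef_rot: [179.9, 20.0, 16.1]
force: [0.3, 0.4, -1.5]
opening: 0.404
```

```bash
cat > aim.py <<'E'
from h import *
s=arm.state();print(s['position'],s['eef_rot'],s['joint_positions'].round(1),s['clock'])
R=Ro.from_euler('xyz',s['eef_rot'],degrees=True)
# scanner axes: x=tool x, z=-tool z
X=R.apply([1,0,0]);Z=-R.apply([0,0,1]);mid=s['position']-.003*Z
w=mid+.0797*X-.0217*Z; b=(X-Z)/2**.5
for n,L in(('tall',[.629,-.004,.142]),('low',[.634,.057,.098])):
    k=(L[2]-w[2])/b[2]; h=w+k*b; print(n,'hit err',(h-L)[:2].round(4),'dist',round(np.linalg.norm(w-np.array(L)),4),'slant',np.degrees(np.arccos(-b[2])).round(1))
print('proj window',proj('scene',w),proj('top',w),'mid',proj('scene',mid))
E
python3 aim.py
python3 - <<'E'
from h import *
crop('scene',200,90,200,180,4,'s20.png')
crop('top',280,160,180,150,4,'t20.png')
E
```

```text
[ 0.51964787 -0.03649392  0.29273884] [179.94392434  19.98452796  16.14931233] [  9.6  28.3 -18.3  91.3  11.4  81.9 -85.7] 24.05
tall hit err [-0.0005 -0.0011] dist 0.111 slant 25.0
low hit err [ 0.0142 -0.0564] dist 0.1703 slant 25.0
proj window [[288.75908662 176.73196537]] [[349.34486664 231.49724772]] mid [[304.23869667 137.63550612]]
```

View pics/s20.png

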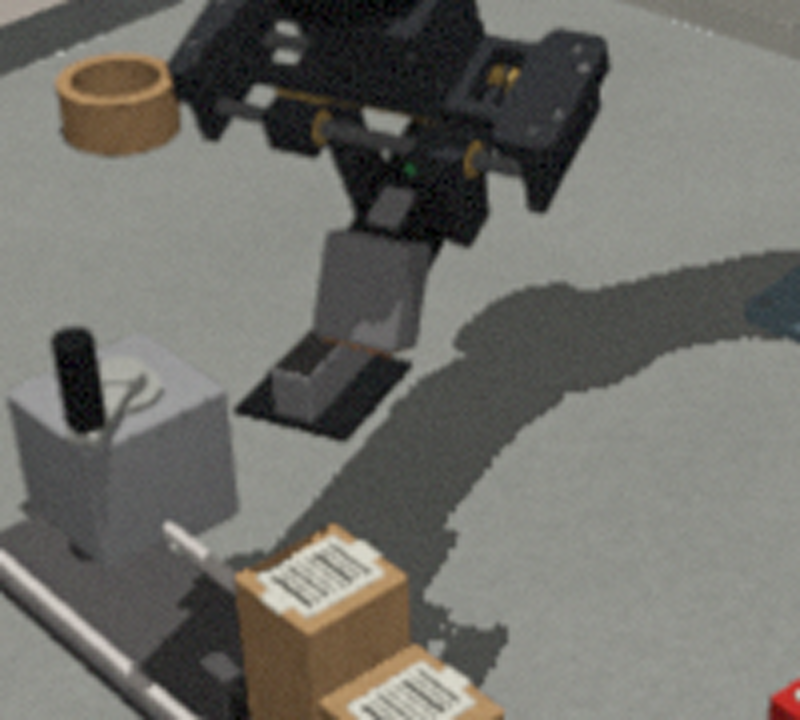

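View pics/t20.png

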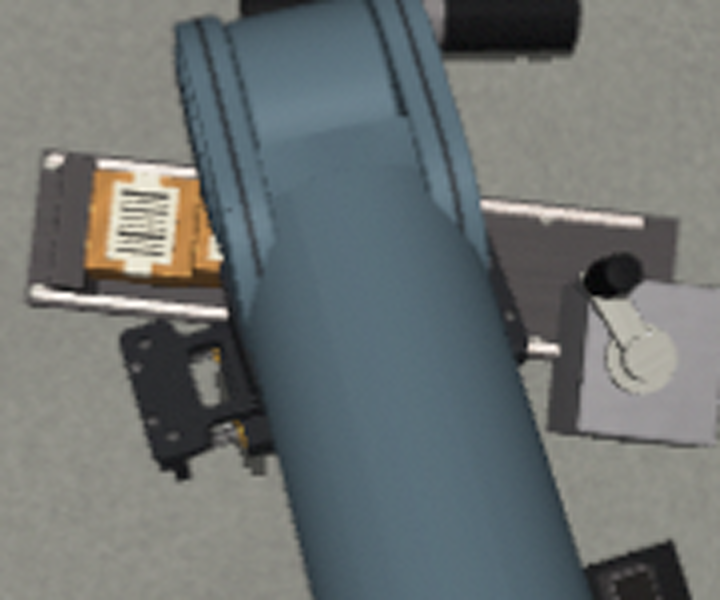

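Run:
```python
from h import *
s=arm.state();R=Ro.from_euler('xyz',s['eef_rot'],degrees=True)
X=R.apply([1,0,0]);Y=-R.apply([0,1,0]);Z=-R.apply([0,0,1]);mid=s['position']-.003*Z
im=arm.get_image('scene'); k=8;x0,y0=260,120
c=cv2.resize(im[y0:y0+70,x0:x0+80,::-1],None,fx=k,fy=k,interpolation=cv2.INTER_CUBIC)
def pt(a):
    p=mid+a[0]*X+a[1]*Y+a[2]*Z; return np.int32((proj('scene',p)[0]-[x0,y0])*k+k/2)
for L in ([(.091,.022,-.0104),(.091,-.022,-.0104),(.0684,-.022,-.033),(.0684,.022,-.033)],[(.05,.018,.017),(.05,-.018,.017),(-.08,-.018,.017),(-.08,.018,.017)]):
    cv2.polylines(c,[np.array([pt(a) for a in L])],True,(0,255,0),1)
cv2.imwrite('pics/s21.png',c)
```

```text
(no output)
```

View pics/s21.png

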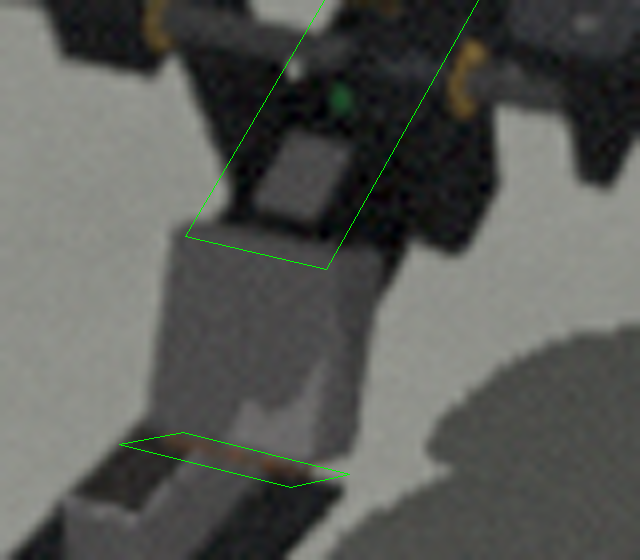

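>>> send_rows(
  motion=[
    [[0, 0, 0], [0, 0, 0]],
    [[0, 0, 0], [0, 0, 0]],
    [[0, 0, 0], [0, 0, 0]],
    [[0, 0, 0], [0, 0, 0]],
    [[0, 0, 0], [0, 0, 0]],
  ],
)

```text
clock: 24.62
position: [0.52, -0.0354, 0.2924]
eef_rot: [180.0, 20.0, 16.3]
force: [-0.5, 0.3, -1.4]
opening: 0.404
```

>>> send_rows(
  motion=[
    [[0, 0, 0], [0, 0, 0]],
    [[0, 0, 0], [0, 0, 0]],
    [[0, 0, 0], [0, 0, 0]],
    [[0, 0, 0], [0, 0, 0]],
    [[0, 0, 0], [0, 0, 0]],
  ],
)

```text
clock: 25.03
position: [0.52, -0.0354, 0.2924]
eef_rot: [180.0, 20.0, 16.3]
force: [0.2, -0.9, -0.8]
opening: 0.4
```

>>> send_rows(
  motion=[
    [[0, 0, 0], [0, 0, 0]],
    [[0, 0, 0], [0, 0, 0]],
    [[0, 0, 0], [0, 0, 0]],
    [[0, 0, 0], [0, 0, 0]],
    [[0, 0, 0], [0, 0, 0]],
  ],
)

```text
clock: 25.45
position: [0.5199, -0.0354, 0.2924]
eef_rot: [180.0, 20.0, 16.3]
force: [-0.0, 0.5, -1.7]
opening: 0.406
```

>>> send_rows(
  motion=[
    [[0, 0, 0], [0, 0, 0]],
    [[0, 0, 0], [0, 0, 0]],
    [[0, 0, 0], [0, 0, 0]],
    [[0, 0, 0], [0, 0, 0]],
    [[0, 0, 0], [0, 0, 0]],
  ],
)

```text
clock: 25.87
position: [0.52, -0.0354, 0.2924]
eef_rot: [180.0, 20.0, 16.3]
force: [-0.1, -0.5, -0.7]
opening: 0.405
```

>>> send_rows(
  motion=[
    [[0, 0, 0], [0, 0, 0]],
    [[0, 0, 0], [0, 0, 0]],
    [[0, 0, 0], [0, 0, 0]],
    [[0, 0, 0], [0, 0, 0]],
    [[0, 0, 0], [0, 0, 0]],
  ],
)

```text
clock: 26.28
position: [0.52, -0.0354, 0.2924]
eef_rot: [180.0, 20.0, 16.3]
force: [0.8, 1.3, -1.9]
opening: 0.409
```

```bash
python3 aim.py
```

```text
[ 0.51997462 -0.03544395  0.29242161] [179.98194336  20.00001029  16.26007127] [  9.5  28.3 -18.4  91.3  11.4  81.9 -85.7] 26.2833
tall hit err [-0.0005  0.0002] dist 0.1105 slant 25.0
low hit err [ 0.0142 -0.0551] dist 0.1694 slant 25.0
proj window [[289.12657203 177.17317998]] [[348.78928187 231.38592253]] mid [[304.53663386 138.02296521]]
```

>>> send_rows(
  motion=[
    [[0.001, 0.02, 0], [0, 0, 0]],
    [[0.003, 0.04, -0.01], [0, 0, 0]],
    [[0.005, 0.061, -0.03], [0, 0, 0]],
    [[0.005, 0.061, -0.044], [0, 0, 0]],
    [[0.005, 0.061, -0.044], [0, 0, 0]],
  ],
)

```text
clock: 26.7
position: [0.5235, 0.0267, 0.246]
eef_rot: [-179.9, 20.2, 16.4]
force: [-0.7, -0.4, -1.2]
opening: 0.404
```

>>> send_rows(
  motion=[
    [[0, 0, 0], [0, 0, 0]],
    [[0, 0, 0], [0, 0, 0]],
    [[0, 0, 0], [0, 0, 0]],
    [[0, 0, 0], [0, 0, 0]],
    [[0, 0, 0], [0, 0, 0]],
  ],
)

```text
clock: 27.12
position: [0.5253, 0.0252, 0.2491]
eef_rot: [180.0, 19.9, 16.2]
force: [-0.7, -0.1, -1.5]
opening: 0.405
```

```bash
python3 aim.py;  python3 - <<'E'
from h import *
crop('scene',200,90,200,180,4,'s22.png')
E
```

```text
[0.52531253 0.02515873 0.24908423] [179.95600391  19.93466837  16.20164629] [  4.6  31.8 -19.5  92.4  11.2  77.8 -92. ] 27.1167
tall hit err [-0.0143  0.0551] dist 0.0841 slant 25.1
low hit err [ 0.0004 -0.0002] dist 0.111 slant 25.1
proj window [[311.96026231 210.0084024 ]] [[320.73899968 230.53662551]] mid [[327.08357556 169.99177943]]
```

View pics/s22.png

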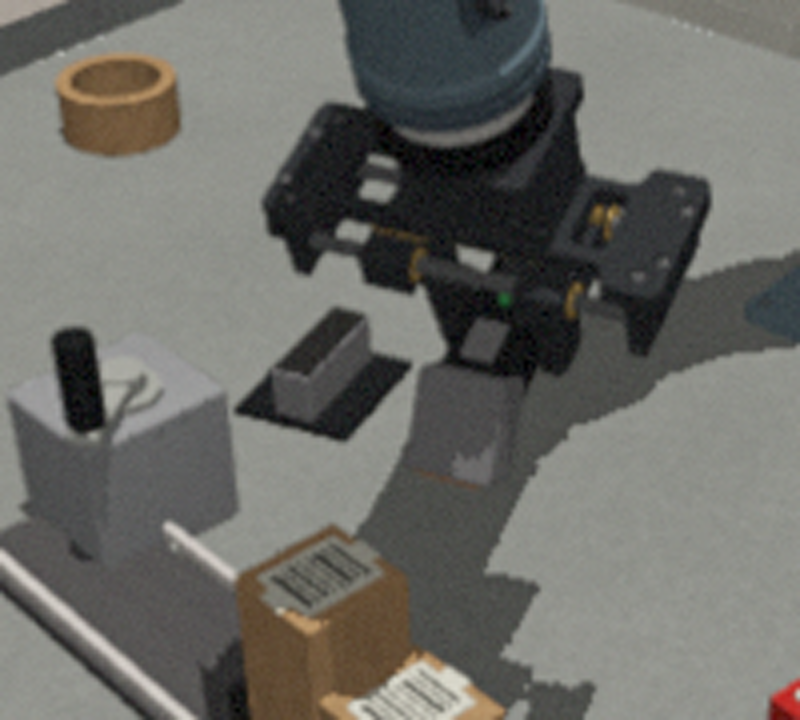

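>>> send_rows(
  motion=[
    [[0, 0, 0], [0, 0, 0]],
    [[0, 0, 0], [0, 0, 0]],
    [[0, 0, 0], [0, 0, 0]],
    [[0, 0, 0], [0, 0, 0]],
    [[0, 0, 0], [0, 0, 0]],
  ],
)

```text
clock: 27.58
position: [0.525, 0.0256, 0.2484]
eef_rot: [180.0, 20.0, 16.3]
force: [-0.2, 0.2, -1.1]
opening: 0.408
```

>>> send_rows(
  motion=[
    [[0, 0, 0], [0, 0, 0]],
    [[0, 0, 0], [0, 0, 0]],
    [[0, 0, 0], [0, 0, 0]],
    [[0, 0, 0], [0, 0, 0]],
    [[0, 0, 0], [0, 0, 0]],
  ],
)

```text
clock: 28.0
position: [0.525, 0.0256, 0.2484]
eef_rot: [180.0, 20.0, 16.3]
force: [0.4, 0.6, -0.7]
opening: 0.409
```

>>> send_rows(
  motion=[
    [[0, 0, 0], [0, 0, 0]],
    [[0, 0, 0], [0, 0, 0]],
    [[0, 0, 0], [0, 0, 0]],
    [[0, 0, 0], [0, 0, 0]],
    [[0, 0, 0], [0, 0, 0]],
  ],
)

```text
clock: 28.42
position: [0.525, 0.0256, 0.2484]
eef_rot: [180.0, 20.0, 16.3]
force: [0.0, 0.3, -1.4]
opening: 0.404
```

>>> send_rows(
  motion=[
    [[0, 0, 0], [0, 0, 0]],
    [[0, 0, 0], [0, 0, 0]],
    [[0, 0, 0], [0, 0, 0]],
    [[0, 0, 0], [0, 0, 0]],
    [[0, 0, 0], [0, 0, 0]],
  ],
)

```text
clock: 28.83
position: [0.525, 0.0256, 0.2484]
eef_rot: [180.0, 20.0, 16.3]
force: [-0.4, -0.8, -1.4]
opening: 0.406
```

>>> send_rows(
  motion=[
    [[0, 0, 0], [0, 0, 0]],
    [[0, 0, 0], [0, 0, 0]],
    [[0, 0, 0], [0, 0, 0]],
    [[0, 0, 0], [0, 0, 0]],
    [[0, 0, 0], [0, 0, 0]],
  ],
)

```text
clock: 29.25
position: [0.525, 0.0256, 0.2484]
eef_rot: [180.0, 20.0, 16.3]
force: [-0.6, -0.7, -1.8]
opening: 0.405
```

```bash
python3 aim.py
```

```text
[0.52498501 0.02560176 0.24842632] [179.98413988  19.99875819  16.26281429] [  4.6  31.8 -19.5  92.4  11.2  77.8 -92. ] 29.25
tall hit err [-0.0152  0.0555] dist 0.0841 slant 25.0
low hit err [-0.0005  0.0002] dist 0.1105 slant 25.0
proj window [[312.31906061 210.33492289]] [[320.51252805 230.74015724]] mid [[327.37597665 170.30259   ]]
```

>>> send_rows(
  motion=[
    [[-0.01, -0.01, 0.02], [0, 0, 0]],
    [[-0.022, -0.04, 0.035], [0.01, -0.03, 0]],
    [[-0.035, -0.075, 0.035], [0.02, -0.08, 0]],
    [[-0.05, -0.11, 0.035], [0.04, -0.13, 0]],
    [[-0.065, -0.145, 0.035], [0.053, -0.18, 0]],
  ],
)

```text
clock: 29.67
position: [0.4594, -0.1208, 0.2838]
eef_rot: [180.0, 9.1, 16.3]
force: [0.5, -0.9, -1.5]
opening: 0.404
```

>>> send_rows(
  motion=[
    [[-0.014, -0.035, 0], [0.012, -0.04, 0]],
    [[-0.028, -0.07, 0], [0.023, -0.08, 0]],
    [[-0.042, -0.105, -0.01], [0.035, -0.12, 0]],
    [[-0.0561, -0.1405, -0.03], [0.045, -0.155, 0]],
    [[-0.0561, -0.1405, -0.0527], [0.045, -0.155, 0]],
  ],
)

```text
clock: 30.08
position: [0.3997, -0.2685, 0.2315]
eef_rot: [179.7, -0.0, 15.6]
force: [-0.3, -1.2, -1.9]
opening: 0.406
```

>>> send_rows(
  motion=[
    [[0, 0, -0.03], [0, 0, 0]],
    [[0, 0, -0.06], [0, 0, 0]],
    [[0, 0, -0.09], [0, 0, 0]],
    [[0, 0, -0.12], [0, 0, 0]],
    [[0, 0, -0.13], [0, 0, 0]],
  ],
)

```text
clock: 30.5
position: [0.4019, -0.2588, 0.0975]
eef_rot: [-179.8, 0.2, 16.3]
force: [0.2, 0.3, -0.8]
opening: 0.404
```

>>> send_rows(
  motion=[
    [[0, 0, 0], [0, 0, 0]],
    [[0, 0, 0], [0, 0, 0]],
    [[0, 0, 0], [0, 0, 0]],
    [[0, 0, 0], [0, 0, 0]],
    [[0, 0, 0], [0, 0, 0]],
  ],
)

```text
clock: 30.92
position: [0.4048, -0.2605, 0.1021]
eef_rot: [179.9, -0.1, 16.3]
force: [0.4, -0.4, -1.1]
opening: 0.407
```

Run:
```python
from h import *
s=arm.state();print(s['position'],s['eef_rot'],s['force'],s['moment'])
crop('scene',200,90,160,140,5,'s23.png')
```

```text
[ 0.40477638 -0.26048461  0.10210484] [ 1.79883340e+02 -1.02832088e-01  1.62581797e+01] [ 0.44459507 -0.36659907 -1.09178103] [ 0.0262217  0.0071037 -0.0412949]
```

View pics/s23.png

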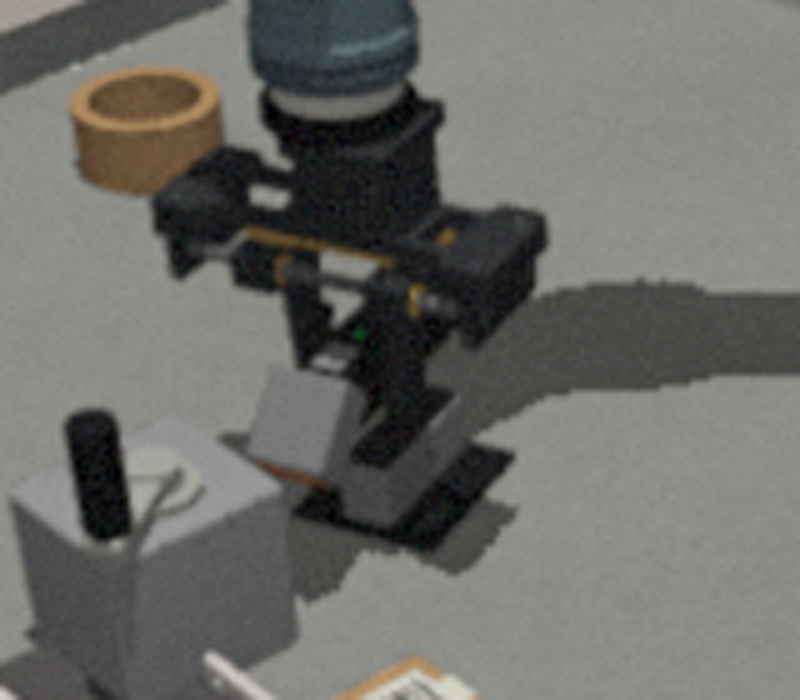

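```bash
cat > ov.py <<'E'
from h import *
def draw(c,x0,y0,k,pos,rot,dps,cols):
    for dp,col in zip(dps,cols):
        R=Ro.from_euler('xyz',rot,degrees=True)
        X=R.apply([1,0,0]);Y=-R.apply([0,1,0]);Z=-R.apply([0,0,1]);mid=pos-.003*Z
        q=Ro.from_rotvec(np.radians(dp)*Y);X=q.apply(X);Z=q.apply(Z)
        pt=lambda a:np.int32((proj('scene',mid+a[0]*X+a[1]*Y+a[2]*Z)[0]-[x0,y0])*k+k/2)
        for L in ([(.091,.022,-.0104),(.091,-.022,-.0104),(.0684,-.022,-.033),(.0684,.022,-.033)],[(.05,.018,.017),(.05,-.018,.017),(-.08,-.018,.017),(-.08,.018,.017)],[(.05,.018,-.017),(-.08,.018,-.017)],[(.06,.022,.02),(.091,.022,-.0104)],[(.06,-.022,.02),(.091,-.022,-.0104)]):
            cv2.polylines(c,[np.array([pt(a) for a in L])],len(L)>2,col,1)
E
python3 - <<'E'
from ov import *
s=arm.state(); im=arm.get_image('scene')
c=cv2.resize(im[130:220,230:330,::-1],None,fx=8,fy=8-2,interpolation=cv2.INTER_CUBIC) if 0 else cv2.resize(im[130:205,235:325,::-1],None,fx=8,fy=8,interpolation=cv2.INTER_CUBIC)
draw(c,235,130,8,s['position'],s['eef_rot'],[0,-15],[(0,255,0),(0,0,255)])
cv2.imwrite('pics/s24.png',c)
b=cv2.imread('pics/s22.png')[100*4//1*0:,:]
c=cv2.resize(b,None,fx=1,fy=1); draw(c,200,90,4,np.array([.525,.0256,.2484]),[180,20,16.26],[0,-15],[(0,255,0),(0,0,255)])
cv2.imwrite('pics/s25.png',cv2.resize(c[280:560,300:700],None,fx=2,fy=2))
b=cv2.imread('pics/s19.png'); draw(b,200,90,5,np.array([.404,-.26,.0607]),[180,0,16.26],[0,-15],[(0,255,0),(0,0,255)])
cv2.imwrite('pics/s26.png',cv2.resize(b[300:600,200:600],None,fx=2,fy=2))
E
```

```text
(no output)
```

View pics/s24.png

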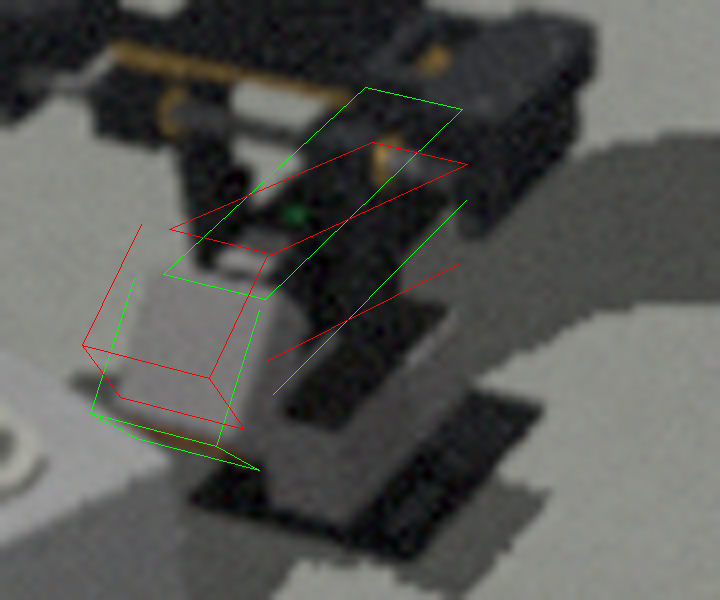

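View pics/s25.png

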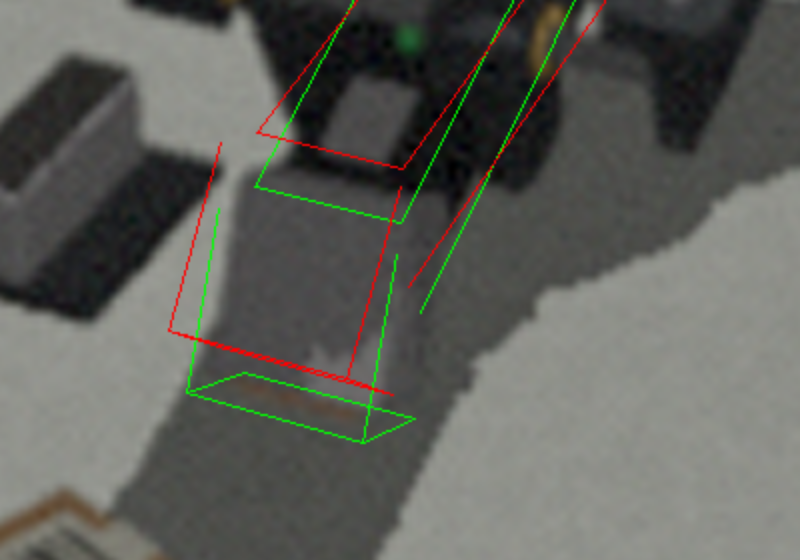

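View pics/s26.png

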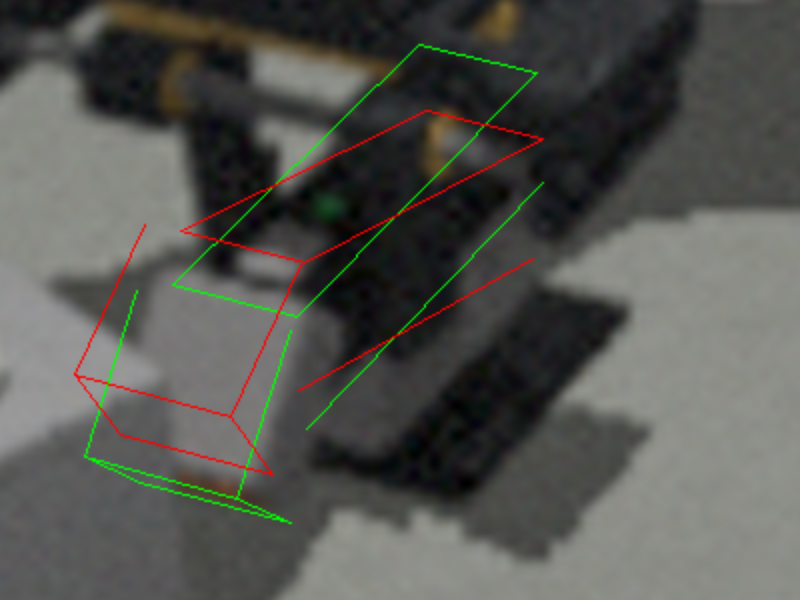

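Run:
```python
from h import *
def wf(n,src,x0,y0,w,h,k,mid,yaw,out):
    im=cv2.imread(src); c=cv2.resize(im[y0:y0+h,x0:x0+w],None,fx=k,fy=k,interpolation=cv2.INTER_CUBIC)
    X=np.array([np.cos(yaw),np.sin(yaw),0]);Y=np.array([-X[1],X[0],0]);Z=np.array([0,0,1.])
    pt=lambda a:np.int32((proj(n,np.array(mid)+a[0]*X+a[1]*Y+a[2]*Z)[0]-[x0,y0])*k+k/2)
    for L in ([(.091,.022,-.0104),(.091,-.022,-.0104),(.0684,-.022,-.033),(.0684,.022,-.033)],[(.05,.018,.017),(.05,-.018,.017),(-.08,-.018,.017),(-.08,.018,.017)],[(.05,.018,-.017),(-.08,.018,-.017)],[(.06,.022,.02),(.091,.022,-.0104)],[(.06,-.022,.02),(.091,-.022,-.0104)]):
        cv2.polylines(c,[np.array([pt(a) for a in L])],len(L)>2,(0,255,0),1)
    cv2.imwrite('pics/'+out,c)
m=[.4032,-.2605,.057];y=np.radians(16.3)
wf('top','pics/top0.png',405,265,70,85,7,m,y,'w1.png')
wf('scene','pics/scene0.png',245,140,70,75,8,m,y,'w2.png')
```

```text
(no output)
```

View pics/w1.png

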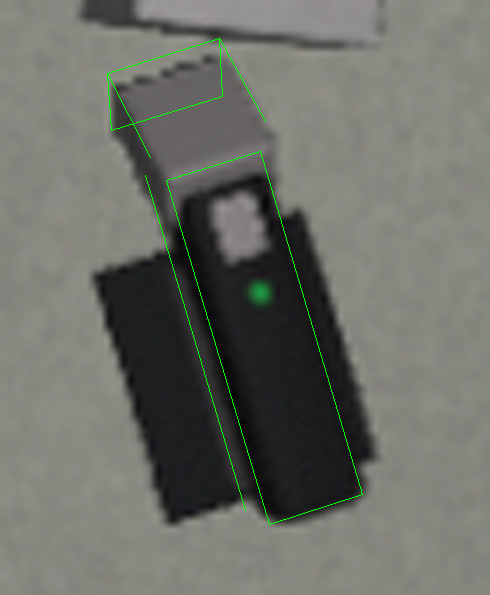

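View pics/w2.png

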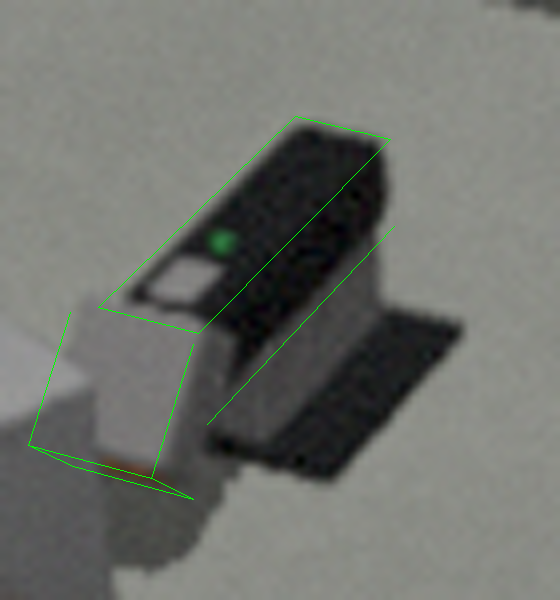

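Run:
```python
from h import *
from ov import draw
def tips(c,x0,y0,k,pos,rot):
    R=Ro.from_euler('xyz',rot,degrees=True).as_matrix()
    for sy in(-1,1):
        for inner in (.018,.0355):
            L=[(.009,sy*inner,.022),(-.009,sy*inner,.022)]
            cv2.polylines(c,[np.int32((proj('scene',np.array(pos)+np.array(L)@R.T)-[x0,y0])*k+k/2)],False,(0,255,255),1)
for src,k,(px,py),pos,rot,sl,out in (('s22.png',4,(200,90),[.525,.0256,.2484],[180,20,16.26],np.s_[220:560,250:700],'v1.png'),('s23.png',5,(200,90),[.404,-.26,.1006],[180,0,16.26],np.s_[200:550,150:600],'v2.png'),('s19.png',5,(200,90),[.404,-.26,.0607],[180,0,16.26],np.s_[250:600,150:600],'v3.png')):
    b=cv2.imread('pics/'+src); draw(b,px,py,k,np.array(pos),rot,[0],[(0,255,0)]); tips(b,px,py,k,pos,rot)
    cv2.imwrite('pics/'+out,cv2.resize(b[sl],None,fx=1.7,fy=1.7))
```

```text
(no output)
```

View pics/v1.png

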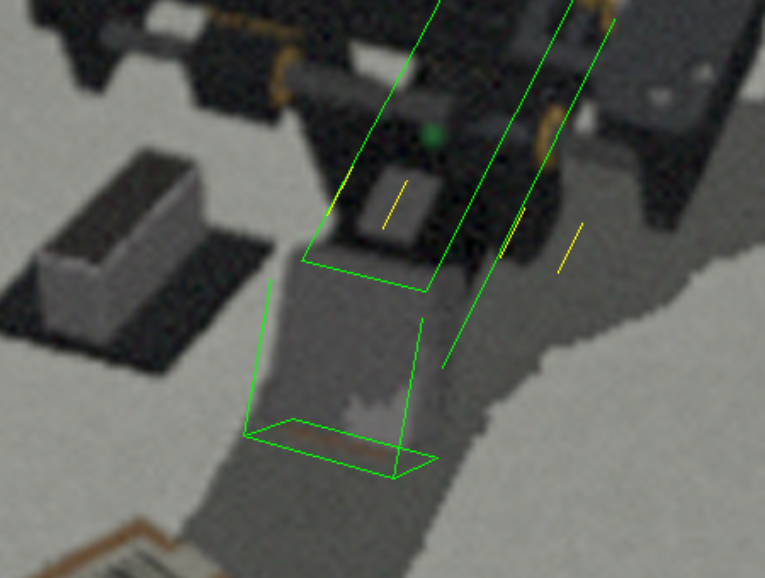

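View pics/v2.png

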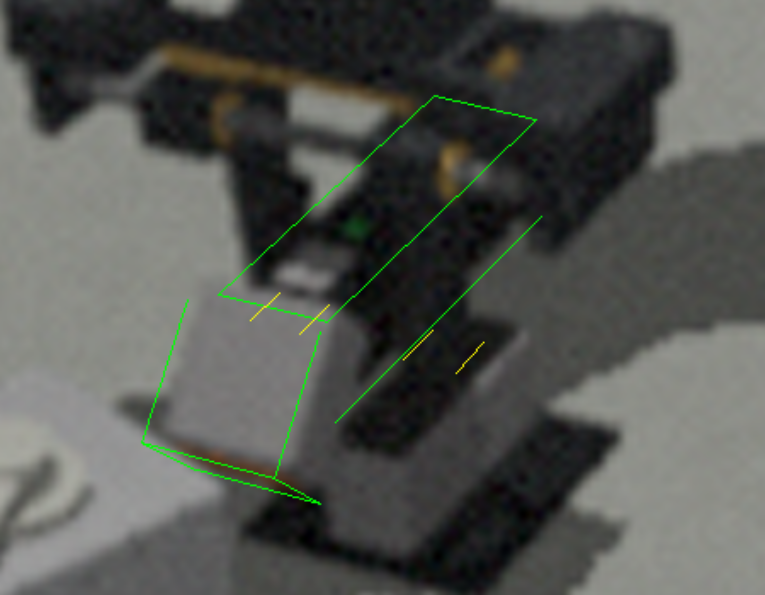

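View pics/v3.png

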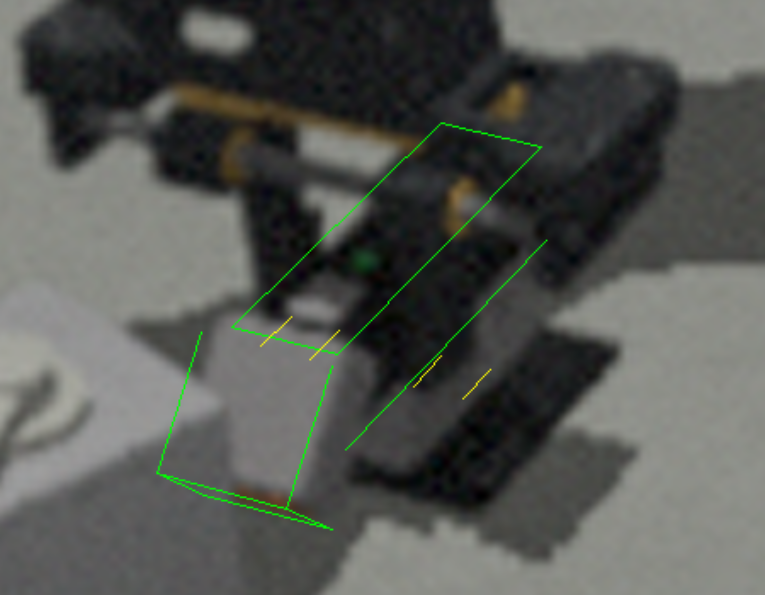

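Run:
```python
from h import *
b=cv2.imread('pics/s22.png')[290:450,220:430]
cv2.imwrite('pics/v4.png',cv2.resize(b,None,fx=3.6,fy=3.6,interpolation=cv2.INTER_CUBIC))
```

```text
(no output)
```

View pics/v4.png

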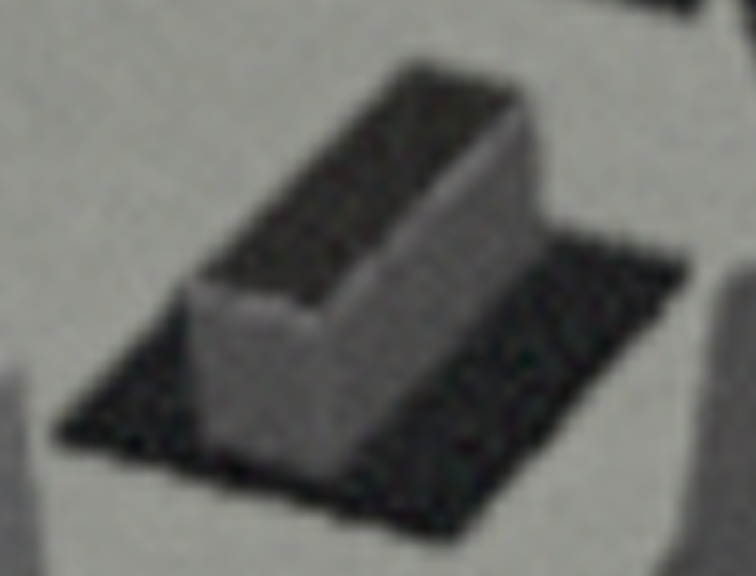

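Run:
```python
from fit import *
p=np.array([(187,285),(322,315),(525,92),(405,62)])
q=((p/3.6+[220,290])+.5)/4-.5+[200,90]
# rest-top local: front x=.012 rear -.076, y: front-left in image = -y ; right=+y
r=fit([[.012,-.015,.04],[.012,.015,.04],[-.076,.015,.04],[-.076,-.015,.04]],q,[.4,-.26,.28],['scene']*4)
pl=((np.array([(60,435),(455,535),(688,265)])/3.6+[220,290])+.5)/4-.5+[200,90]
W=unproj('scene',pl,.006);print(W.round(4).tolist(),np.linalg.norm(W[0]-W[1]),np.linalg.norm(W[1]-W[2]))
c=np.cos(r[2]);s=np.sin(r[2]);d=np.array([.404,-.26])-r[:2];print('TCP in rest frame (scene)',d@[c,s],d@[-s,c])
# plate from top0 with same shape
```

```text
pose [ 0.4026 -0.2594] yaw 17.58
[[-0.6, 0.2], [0.2, 0.6], [1.0, -0.4], [-0.4, -0.6]]
[[0.4328, -0.2907, 0.006], [0.408, -0.2128, 0.006], [0.315, -0.241, 0.006]] 0.08177667345425538 0.09721992484030463
TCP in rest frame (scene) 0.0011993830466253826 -0.0009712506152529414
```

>>> send_rows(
  motion=[
    [[0, 0, -0.015], [0, 0, 0]],
    [[0, 0, -0.028], [0, 0, 0]],
    [[0, 0, -0.035], [0, 0, 0]],
    [[0, 0, -0.038], [0, 0, 0]],
    [[0, 0, -0.0395], [0, 0, 0]],
  ],
)

```text
clock: 31.43
position: [0.4035, -0.2597, 0.0618]
eef_rot: [-180.0, 0.1, 16.3]
force: [-7.4, 5.0, 28.4]
opening: 0.403
```

>>> send_rows(
  motion=[
    [[0, 0, 0], [0, 0, 0]],
    [[0, 0, 0], [0, 0, 0]],
    [[0, 0, 0], [0, 0, 0]],
    [[0, 0, 0], [0, 0, 0]],
    [[0, 0, 0], [0, 0, 0]],
  ],
)

```text
clock: 31.85
position: [0.404, -0.26, 0.0619]
eef_rot: [180.0, -0.0, 16.3]
force: [-2.6, 1.3, 6.1]
opening: 0.407
```

>>> send_rows(
  motion=[
    [[0, 0, 0], [0, 0, 0]],
    [[0, 0, 0], [0, 0, 0]],
    [[0, 0, 0], [0, 0, 0]],
    [[0, 0, 0], [0, 0, 0]],
    [[0, 0, 0], [0, 0, 0]],
  ],
)

```text
clock: 32.27
position: [0.404, -0.26, 0.0618]
eef_rot: [180.0, -0.0, 16.3]
force: [-2.7, 1.3, 7.1]
opening: 0.407
```

Run:
```python
from h import *
s=arm.state();print(s['position'],s['eef_rot'],s['force'],s['moment'])
crop('scene',200,90,160,140,5,'s27.png')
```

```text
[ 0.40400733 -0.25995245  0.06184187] [ 1.79985007e+02 -6.02129584e-03  1.62646265e+01] [-2.68025049  1.27645915  7.10373164] [0.37467626 0.43443344 0.05379674]
```

View pics/s27.png

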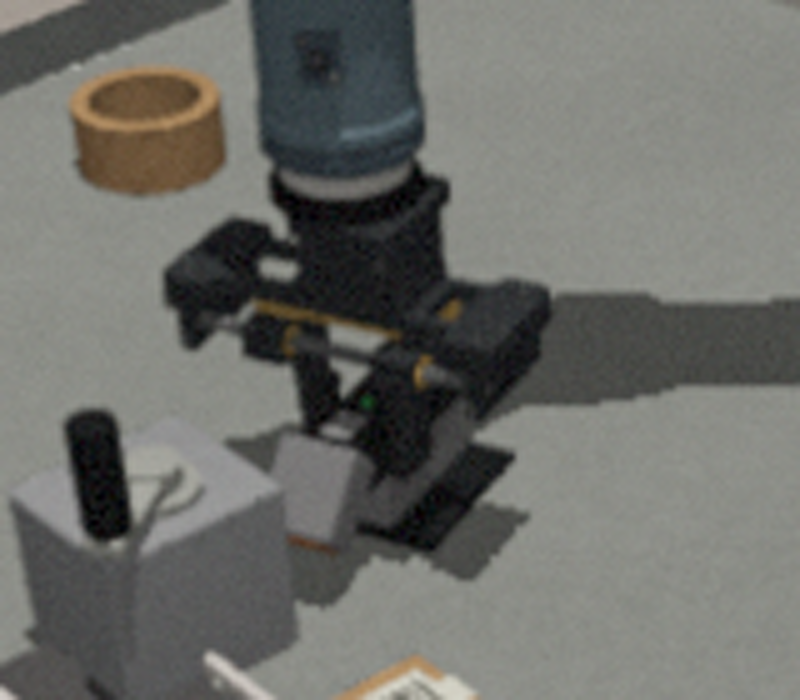

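>>> send_rows(
  motion=[
    [[0, 0, 0.0005], [0, 0, 0]],
    [[0, 0, 0.0005], [0, 0, 0]],
    [[0, 0, 0.0005], [0, 0, 0]],
    [[0, 0, 0.0005], [0, 0, 0]],
    [[0, 0, 0.0005], [0, 0, 0]],
  ],
  jaw=0.06,
)

```text
clock: 32.73
position: [0.4039, -0.26, 0.0617]
eef_rot: [180.0, -0.0, 16.3]
force: [-0.8, -0.4, -0.4]
opening: 0.682
```

>>> send_rows(
  motion=[
    [[0, 0, 0], [0, 0, 0]],
    [[0, 0, 0.01], [0, 0, 0]],
    [[0, 0, 0.03], [0, 0, 0]],
    [[0, 0, 0.06], [0, 0, 0]],
    [[0, 0, 0.1], [0, 0, 0]],
  ],
)

```text
clock: 33.15
position: [0.4024, -0.259, 0.1618]
eef_rot: [-179.8, 0.2, 16.3]
force: [1.1, -0.5, 0.2]
opening: 0.681
```

>>> send_rows(
  motion=[
    [[0, 0, 0.03], [0, 0, 0]],
    [[0, 0, 0.06], [0, 0, 0]],
    [[-0.01, -0.03, 0.08], [0, 0, 0]],
    [[-0.03, -0.06, 0.09], [0, 0, 0]],
    [[-0.05, -0.09, 0.1], [0, 0, 0]],
  ],
)

```text
clock: 33.57
position: [0.354, -0.3508, 0.2641]
eef_rot: [179.9, -0.1, 16.4]
force: [0.1, -0.7, -1.0]
opening: 0.682
```

>>> send_rows(
  motion=[
    [[-0.02, -0.035, 0], [0, 0, 0]],
    [[-0.04, -0.07, 0], [0, 0, 0]],
    [[-0.06, -0.105, 0], [0, 0, 0]],
    [[-0.07, -0.14, 0], [0, 0, 0]],
    [[-0.08, -0.17, 0], [0, 0, 0]],
  ],
)

```text
clock: 33.98
position: [0.2719, -0.5221, 0.2627]
eef_rot: [179.9, 0.0, 16.2]
force: [1.0, -0.7, 0.9]
opening: 0.688
```

>>> send_rows(
  motion=[
    [[0, 0, 0], [0, 0, 0]],
    [[0, 0, 0], [0, 0, 0]],
    [[0, 0, 0], [0, 0, 0]],
    [[0, 0, 0], [0, 0, 0]],
    [[0, 0, 0], [0, 0, 0]],
  ],
)

```text
clock: 34.4
position: [0.2749, -0.5186, 0.262]
eef_rot: [-180.0, -0.0, 16.4]
force: [-0.4, -0.0, 0.5]
opening: 0.681
```

Run:
```python
from h import *
s=arm.state();print(s['position'],s['force'],s['clock'])
a=arm.get_image('scene');b=arm.get_image('top')
cv2.imwrite('pics/sf.png',a[:,:,::-1]);cv2.imwrite('pics/tf.png',b[:,:,::-1])
crop('',180,120,200,180,4,'sf1.png',a);crop('',270,180,220,165,3.6,'tf1.png',b)
t0=cv2.imread('pics/top0.png');t1=b[:,:,::-1]
cv2.imwrite('pics/cmp.png',np.hstack([cv2.resize(x[260:350,400:480],None,fx=5,fy=5,interpolation=cv2.INTER_CUBIC) for x in(t0,t1)]))
```

```text
[ 0.27489884 -0.51858719  0.26200832] [-0.372144   -0.00556329  0.5055942 ] 34.4
```

View pics/sf.png

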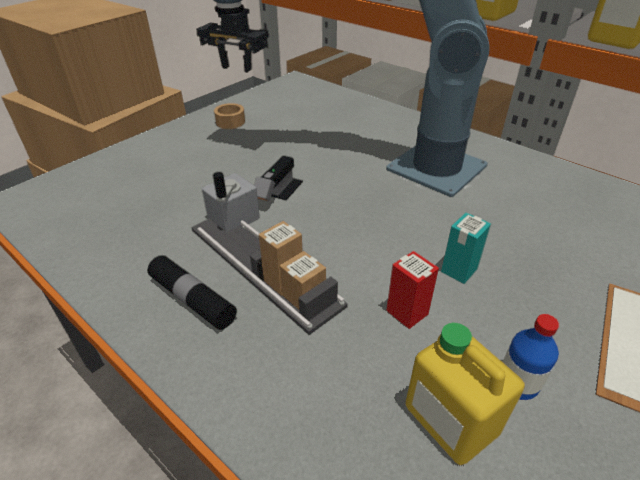

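View pics/tf1.png

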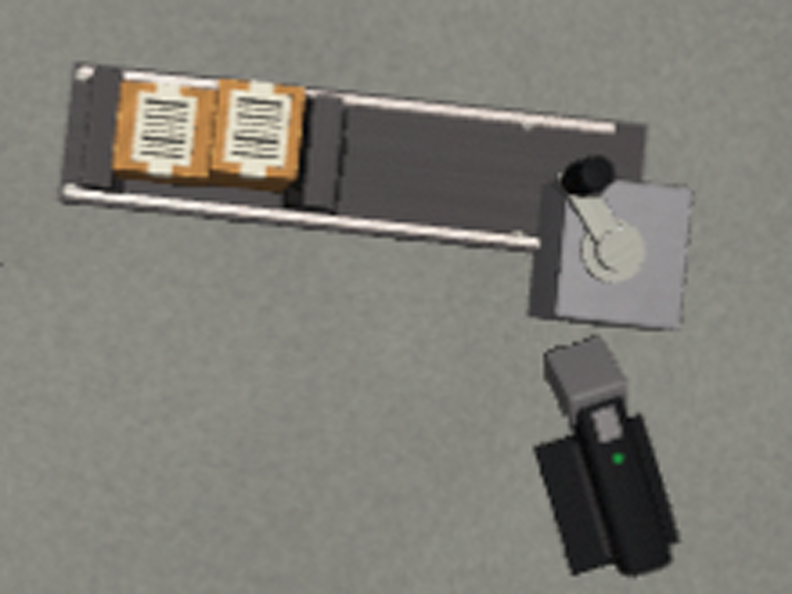

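View pics/cmp.png

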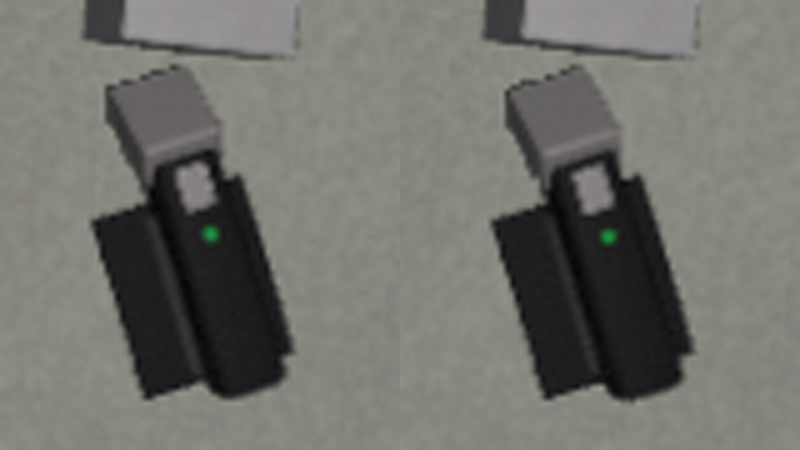

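Run:
```python
from h import *
crop('top',415,210,50,50,12,'k.png')
k0=unproj('top',[470.6,251.0],.171)[0];k1=unproj('top',np.array([592,174])/3.6+[270,180],.171)[0]
print(k0,k1,'expected diff',np.array([.5956,-.2245])-[.5416,-.3063],'seen',(k1-k0)[:2])
```

```text
[ 0.54168404 -0.30841747  0.171     ] [ 0.59530965 -0.22301256  0.171     ] expected diff [0.054  0.0818] seen [0.05362561 0.08540491]
```

View pics/k.png

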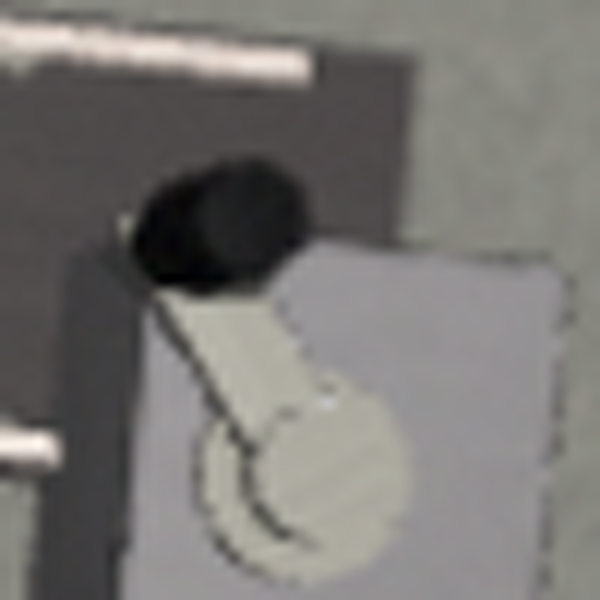

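Run:
```python
from cell import arm
print(arm.close_job(),arm.state()['clock'])
```

```text
the job is handed in; nothing more can be done
the job is handed in; nothing more can be done
```

The job is done and handed in at about 34 s. Two packs were on the bench, the tall carton and the low carton. The red and turquoise look-alikes, the canister, the bottle and the roll of bags were left alone.

- **Clamping:** I stood the low carton against the stop jaw with the tall carton beside it, then cranked to about 954.5°. That is about 132.6 mm of jaw travel, so the pad should be about 6.6 mm of 8 mm in. This follows from the crank angle and the pack sizes, as the pad itself is hardly visible. The knob's place in the last top picture agrees.
- **Scanning:** I held the scanner still for about 2 s on the tall carton, then 2 s on the low one. The arm's readings put the window 110.5 mm from each label at a slant of 25°, with a calculated aim error under 1 mm. Those figures depend on where the scanner sits in the grip, and the two cameras disagree on that. It may sit up to about 4 mm further back, which puts the beam about 3 mm off the label's middle. One overlay suggested 7–8 mm, but the check against the rest did not support it. I did not rescan.
- **Putting back:** The scanner lies on its rest within 1–2 mm of where it started, judged from before and after pictures. It was set down with a brief 28 N peak, below the 40 N limit. The last pictures show the row upright and clamped, with the robot clear of everything.

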